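# Load the ball dispenser and hold its sprung gate open

### The arm

A 6-joint arm with a two-finger parallel gripper is mounted at the origin on a cart in front of the work surface, level with it; the furniture and walls round the work are solid. World frame = base frame: x ahead of the robot, y to its left, z up, the work surface at z = 0. Lengths are in m, angles in rad, forces in N, time in s.
With the tool pointing down it reaches from about 0.4 to 0.925 m from the base axis. Payload 3.4 kg.
Tool frame: the origin (TCP) lies midway between the tips of the shut fingers; the grasp point (between the pads) lies 19 mm behind it (r.hold_point_z is the distance from the TCP to the grasp point, in m); z points along the fingers, y is the line along which they close (so a half turn about z gives the same grasp; the last joint's range is limited). The gripper opens to 85 mm and grips with 20 to 120 N. Pads are 22 mm wide; open, the fingers measure 114 mm over their backs; the gripper's body (76 mm by 85 mm) begins 54 mm behind the grasp point. The pads swing forward as they close: fully open they stand 13 mm farther back than shut.
Start: joints at [-1.409, 0.307, 1.506, -0, 1.328, -0.073], TCP at [0.134, -0.559, 0.231] pointing down, gripper open.
Joint ranges: [-3.12, 3.12], [-1.05, 2.28], [0.14, 2.33], [-1.42, 4.57], [0.1, 2.73], [-2.68, 2.68]. Speed limits (rad/s): [2.57, 2.57, 3.14, 3.14, 3.14, 3.14].

### API

Orientations are given as a unit quaternion [w, x, y, z].
In Python, from bench import r gives the robot as it stands.
- The arm moves only by the tool carry_out, never from a script. Its argument "commands" is a list of rows, each an object of numbers: "claw": the opening, from 0 (shut) to 1 (fully open); "dx", "dy", "dz": the shift along the world's x, y, z normalised to -1 to 1, where 1 is 500 mm; "rx", "ry", "rz": the turn, a rotation vector about the world's x, y, z normalised to -1 to 1, where 1 is pi/2 rad. In form: [{"claw": .., "dx": .., "dy": .., "dz": .., "rx": .., "ry": .., "rz": ..}, ...]. A call has 1 to 12 rows; each row shifts and turns the commanded pose from where the row before left it; what a row does not reach is not made up. A row lasts 1/12 s, in which the tool goes at most 41.7 mm and 7.16 degrees, less where a joint would pass 70% of its speed; a pose out of reach is approached as far as the arm can. A call with a number of a shift or a turn outside -1 to 1 is refused whole. A call with a gripper value outside its range is refused whole. The fingers move at their own pace and stop on an object; "squeeze" is the grip in N (left out, the last holds). Time passes only in rows, so rows that do not move let the fingers close. It gives the time, the measured TCP pose, the force, the opening and the grip force at its end, in the units of the state.
- r.get_obs(): the state, without advancing time (a new reading comes with each control period).
- r.get_image(name): name is "scene" or "top" or "wrist"; returns the picture (384x512x3 uint8, red, green, blue); there is no depth.
- r.camera_model(name): a dict with "fx", "fy", "cx", "cy" (pixels), "pose" (4x4, takes a point from camera to world coordinates). Camera axes: x right, y down, z forward; pixel columns grow to the right and rows downward; lengths in m; the calibration is good to about 2 mm. A picture is of the moment at which its call begins: read the wrist's pose just before it. camera_model takes no time and is no camera call; for the wrist camera it gives the pose at the moment of the call.
- r.sign_off(): hands the job in; it is judged then, once.
The state is a dict: "time": time; "joints": joint angles; "joint_vel": joint speeds; "joint_torque": joint torques, N m; "tcp_pos": TCP position; "tcp_rot": TCP orientation; "contact_force": force on the tool from outside, world axes, zero at the start; "wrist_torque": the same for the moment, N m; "grip_width": finger opening in m; "gripper_force": force on a finger pad.
Only numpy, scipy, OpenCV 4.12 (cv2) and the standard library are available. Lean on these libraries where they do the work, as an engineer would, in place of code of your own. Each camera call takes 0.05 s, during which the arm holds its last target. There are 200 camera calls.

### The job

Tip the three steel grinding balls out of the glass beaker into the blue hopper while its orange gate is shut, then stand the empty beaker upright on the bench and let go of it. Then take the black post of the orange gate arm, swing it forward over the white tray against its spring all the way to its stop so that the balls run out into the tray, and finish while still holding the arm against the stop. Leave the other things on the bench where they are.

Things in the scene. Friction and masses are not known exactly. Their poses are not given: they have to be found in the camera images.
- beaker: Clear open beaker, 68 mm high, 48 mm wide with a 54 mm rim over its top 7 mm, walls 3 mm, about 70 to 100 g, standing on the bench with three balls in it. Origin: centre of the underside; z up its axis to the mouth. It drains once tipped past level (100 to 115 degrees from upright; tip farther or rock it if a ball lingers). It may be stood anywhere on the bare bench.
- ball_0_center (a point): Centre of a steel ball, 14 mm in diameter, 11 g, polished and slippery.
- ball_1_center (a point): Centre of a steel ball, 14 mm in diameter, 11 g, polished and slippery.
- ball_2_center (a point): Centre of a steel ball, 14 mm in diameter, 11 g, polished and slippery.
- dispenser: Fixed ball dispenser. Origin on the bench under the front face of its blue hopper; x points to its back, y to its left seen from the front, z up. Hopper: open-topped blue box, x 0 to 133 mm, y -69 to 69 mm, top at z 142 mm; the sloping trough inside (floor 62 mm high in front, 95 mm at the back) leads to an outlet 54 mm wide, 33 mm high in the front face.
- hopper (a point): Centre of the hopper's open top, 142 mm above the bench; the inside is 123 mm (x) by 128 mm (y).
- tray (a point): Centre of the floor of the white catch tray before the hopper, part of the dispenser: dispenser x -135 to -5 mm, y -75 to 75 mm, walls 28 mm high, floor 4 mm thick; a steep apron leads into it from the outlet. It lies 135 mm straight before the point hopper.
- hinge (a point): Point on the upright axis of the gate arm (dispenser x -14, y -50 mm), 74 mm above the bench; its axes are the dispenser's.
- gate_post (a point): Point on the axis of the black round upright post at the end of the orange arm, 145 mm from the hinge axis, 145 mm above the bench: the post is 14 mm thick and free from z 88 to 154 mm; the arm below it reaches from z 66 to 82 mm, the gate plate up to 96 mm.
- gate (a joint): Gate arm angle in rad: 0 shut (arm across the front of the hopper, along the dispenser's +y from the hinge), growing as the post swings to the front (dispenser -x; counterclockwise from above) to the stop at 1.3. A spring drives it shut: about 1 N at the post when shut, 4.5 N at the stop.
- carousel_b: Tall fixed pipette carousel right of the work: a round foot and a post with pipettes hung round its head, about 0.2 m wide and 0.35 m high; keep the gripper clear of it. Origin: centre of its foot.
- amber_vial: Bystander: brown glass vial with black cap, 31 mm wide, 66 high. Origin: centre of its underside.
- vial_1: Bystander: white sample jar with blue cap, 44 mm wide, 50 high. Origin: centre of its underside.
- marker_green: Bystander: marker pen with green cap, lying, 140 mm long. Origin: centre of its underside.
- petri_a: Bystander: clear dish, 90 mm wide, 14 high. Origin: centre of its underside.
- media_bottle: Bystander: small clear bottle with blue cap, 51 mm wide, 100 high. Origin: centre of its underside.
Things that resemble listed ones, but are neither listed nor needed, are in the scene too. Leave any red or yellow look-alike of the beaker alone.

How it is judged:
By the outcome, as a careful person would: the job done as asked, in the order asked, and still so for the second after the job is handed in, while the arm keeps its last pose, push and grip.
It also fails if it takes over 72 s, if anything falls off the work surface, if the arm or the gripper's body presses on something with over 40 N, if the wrist force passes 120 N, or if a joint passes its speed limit or range.

## Working session

There is one attempt and no reset: what is moved stays moved. The work goes in short steps, Python scripts to look and compute and a tool call to move; the robot and the scene stay as the last step left them, time stands still between calls to the robot, and variables do not carry over. Pictures are saved under pics/ and viewed, at most 10 in all, crops included, and the job is handed in when it is done.

Besides the shell and the picture viewer there is one more tool, called after "Call:" by a JSON object that holds its "method" and its "body". carry_out: Moves the arm, as the interface text tells. Its arguments: {"type":"object","properties":{"commands":{"type":"array"},"squeeze":{"type":"number"}},"required":["commands"]}

```bash
mkdir -p pics; ls
python3 - <<'E'
from bench import r
import cv2,numpy as np
for n in("scene","top"):
    im=r.get_image(n); cv2.imwrite(f"pics/{n}0.png",cv2.resize(im[:,:,::-1],(800,600),interpolation=cv2.INTER_CUBIC))
    np.save(f"{n}0.npy",im)
    m=r.camera_model(n); print(n,m["fx"],m["cx"],m["cy"],np.round(m["pose"],3).tolist())
print(r.get_obs(),r.hold_point_z)
E
```

```text
pics
scene 439.09852824941805 251.2118667868949 186.55824056964485 [[-0.797, -0.457, 0.394, 0.041], [-0.603, 0.6, -0.526, 0.725], [0.004, -0.657, -0.754, 1.159], [0.0, 0.0, 0.0, 1.0]]
top 393.04325051946034 253.59065618297237 191.24381522536464 [[0.026, -0.998, 0.059, 0.518], [-1.0, -0.026, -0.012, 0.018], [0.013, -0.059, -0.998, 1.252], [0.0, 0.0, 0.0, 1.0]]
{'time': 0.1, 'joints': array([-1.40949228e+00,  3.07505215e-01,  1.50755749e+00,  3.21328619e-05,
        1.32842216e+00, -7.34633712e-02]), 'joint_vel': array([ 0.00146466, -0.00203429, -0.00414182,  0.00095593, -0.00061337,
        0.00075336]), 'joint_torque': array([ 4.61646468e-04, -4.58526027e+01, -2.52608675e+01, -9.22562890e-05,
        5.64223839e-03, -1.06800329e-06]), 'tcp_pos': array([ 0.13365926, -0.55859005,  0.23046359]), 'tcp_rot': array([-9.45876179e-04,  9.93118448e-01,  1.17110428e-01, -2.59617143e-05]), 'contact_force': array([ 0.37025525, -0.06505812,  0.02639878]), 'wrist_torque': array([-0.01038223,  0.00013477, -0.04167493]), 'gripper_force': 0.0, 'grip_width': 0.08551739896767885} 0.0187
```

View pics/scene0.png

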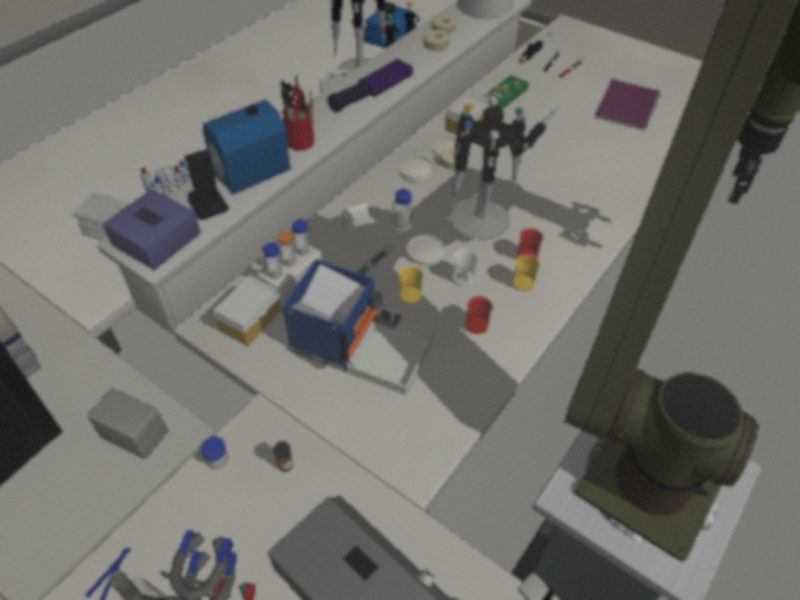

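View pics/top0.png

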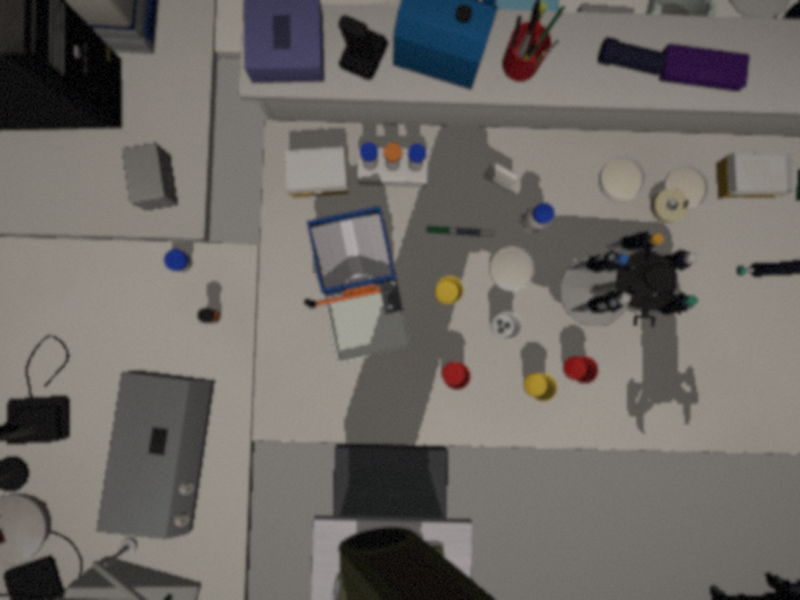

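The top view shows the clear beaker with three balls at (504,325), petri dish at (512,268), carousel at (640,280), dispenser hopper at (350,250), post at (310,302) and hinge at (392,296). The scene view shows the beaker at (464,268). Candidates for the beaker are the clear one at top (504,325), yellow ones at (449,290) and (540,385), and red ones at (455,375) and (580,370). Only the clear one, with balls in it, fits. I'll confirm with enlarged crops.

Run:
```python
import cv2,numpy as np
t=np.load("top0.npy")[:,:,::-1];s=np.load("scene0.npy")[:,:,::-1]
def c(im,x,y,w,h,k):return cv2.resize(im[y:y+h,x:x+w],None,fx=k,fy=k,interpolation=cv2.INTER_CUBIC)
a=np.vstack([c(t,190,125,100,75+25,4)[:400],c(t,297,180,50,25*2,4)[:200].repeat(1,0) if 0 else np.hstack([c(t,300,185,40,40,5),c(s,277,151,40,40,5)])])
b=c(s,180,150,100,150-25,4)
b=np.vstack([b,np.zeros((100,400,3),np.uint8)])
cv2.imwrite("pics/crop1.png",np.hstack([a,b]))
```

```text
(no output)
```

View pics/crop1.png

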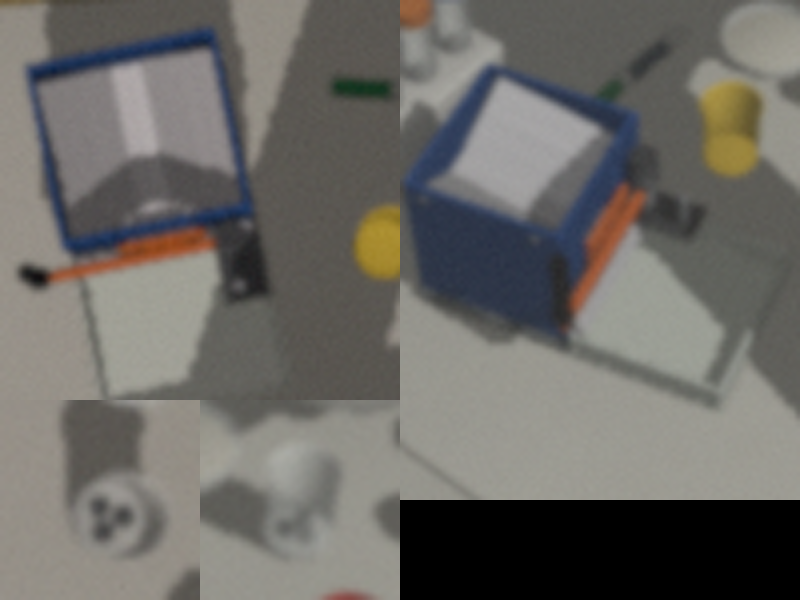

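The crops confirm the clear beaker (top rim centre about (118,517), scene rim centre about (300,465)). The hopper top corners and the black post are visible in both views, so I'll triangulate.

```bash
cat > h.py <<'E'
import numpy as np
from bench import r
M={n:r.camera_model(n) for n in("scene","top")}
def ray(m,u,v):
    P=m["pose"];d=P[:3,:3]@[(u-m["cx"])/m["fx"],(v-m["cy"])/m["fy"],1];return P[:3,3],d/np.linalg.norm(d)
def tri(rs):
    A=0;b=0
    for o,d in rs:
        Q=np.eye(3)-np.outer(d,d);A=A+Q;b=b+Q@o
    p=np.linalg.solve(A,b);return p,max(np.linalg.norm((np.eye(3)-np.outer(d,d))@(p-o)) for o,d in rs)
def onz(o,d,z):return o+d*(z-o[2])/d[2]
E
python3 - <<'E'
from h import *
T=lambda x,y:ray(M["top"],190+x/4,125+y/4)
S=lambda x,y:ray(M["scene"],180+(x-400)/4,150+y/4)
C=[((28,68),(405,185)),((213,30),(490,68)),((255,212),(637,110)),((70,250),(567,240))]
pts=[]
for a,b in C:
    p,e=tri([T(*a),S(*b)]);print(p.round(4),e.round(4));pts.append(onz(*T(*a),.142));print('  z142',pts[-1].round(4),onz(*S(*b),.142).round(4))
c=np.mean(pts,0);ax=(pts[0]+pts[1]-pts[2]-pts[3]);ax2=(pts[0]+pts[3]-pts[1]-pts[2]);print("hop",c,np.arctan2(ax[1],ax[0]),np.arctan2(-ax2[0],ax2[1]))
print("post top",tri([T(33,275),S(557,255)]),onz(*T(33,275),.15))
t=ray(M["top"],300+118/5,185+117/5);s=ray(M["scene"],297,164)
print("beaker",tri([t,s]),onz(*t,.068),onz(*s,.068),onz(*ray(M["scene"],295.6,177),.007))
for n,u,v in(("petri",512,268),("marker1",428,230),("marker2",490,233),("bottle",543,213),("foot",593,295),("yel",449,290),("red",455,375),("red2",580,370),("yel2",540,385)):
    print(n,onz(*ray(M["top"],u/1.5625,v/1.5625),.05).round(3))
E
```

```text
[0.7209 0.171  0.1345] 0.0002
  z142 [0.7197 0.1701 0.142 ] [0.7157 0.175  0.142 ]
[0.752  0.0392 0.1331] 0.0007
  z142 [0.7508 0.0394 0.142 ] [0.7452 0.0448 0.142 ]
[0.6231 0.0072 0.1406] 0.002
  z142 [0.6213 0.0061 0.142 ] [0.624  0.0092 0.142 ]
[0.5909 0.1367 0.1328] 0.0007
  z142 [0.5908 0.1361 0.142 ] [0.5853 0.1416 0.142 ]
hop [0.67065868 0.08793965 0.142     ] 0.2549261307184662 0.23159383425635238
post top (array([0.57402904, 0.16164171, 0.15328487]), np.float64(0.0025716311788351446)) [0.57208571 0.16056    0.15      ]
beaker (array([ 0.54214918, -0.2056412 ,  0.0772135 ]), np.float64(0.0006005250134423762)) [ 0.54184053 -0.20774221  0.068     ] [ 0.54689607 -0.21319154  0.068     ] [ 0.5440021  -0.20895227  0.007     ]
petri [ 0.656 -0.222  0.05 ]
marker1 [ 0.727 -0.055  0.05 ]
marker2 [ 0.724 -0.177  0.05 ]
bottle [ 0.767 -0.282  0.05 ]
foot [ 0.607 -0.383  0.05 ]
yel [ 0.609 -0.099  0.05 ]
red [ 0.444 -0.114  0.05 ]
red2 [ 0.459 -0.358  0.05 ]
yel2 [ 0.428 -0.28   0.05 ]
```

Checks: the hopper is about 133x138 mm with its top near 0.14 m, the post fits the hinge geometry, and the beaker is at (0.543,-0.208). The plan is a side grasp with the tool pointing -y and 30° down through the gap between the red and yellow cups, then a roll over the hopper. First I'll stage the tool and see how the wrist behaves.

Call:
{"method": "carry_out", "body": {"commands": [{"claw": 1, "dx": 0.0316, "dy": 0.051, "dz": 0.007, "rz": 0.0792}, {"claw": 1, "dx": 0.0316, "dy": 0.051, "dz": 0.007, "rz": 0.0792}, {"claw": 1, "dx": 0.0316, "dy": 0.051, "dz": 0.007, "rz": 0.0792}, {"claw": 1, "dx": 0.0316, "dy": 0.051, "dz": 0.007, "rz": 0.0792}, {"claw": 1, "dx": 0.0316, "dy": 0.051, "dz": 0.007, "rz": 0.0792}, {"claw": 1, "dx": 0.0316, "dy": 0.051, "dz": 0.007, "rz": 0.0792}, {"claw": 1, "dx": 0.0316, "dy": 0.051, "dz": 0.007, "rz": 0.0792}, {"claw": 1, "dx": 0.0316, "dy": 0.051, "dz": 0.007, "rz": 0.0792}, {"claw": 1, "dx": 0.0316, "dy": 0.051, "dz": 0.007, "rz": 0.0792}, {"claw": 1, "dx": 0.0316, "dy": 0.051, "dz": 0.007, "rz": 0.0792}, {"claw": 1, "dx": 0.0316, "dy": 0.051, "dz": 0.007, "rz": 0.0792}, {"claw": 1, "dx": 0.0316, "dy": 0.051, "dz": 0.007, "rz": 0.0792}]}}

```text
schema error: expected keys claw, dx, dy, dz, rx, ry, rz
```

Call:
{"method": "carry_out", "body": {"commands": [{"claw": 1, "dx": 0.0316, "dy": 0.051, "dz": 0.007}, {"claw": 1, "dx": 0.0316, "dy": 0.051, "dz": 0.007}, {"claw": 1, "dx": 0.0316, "dy": 0.051, "dz": 0.007}, {"claw": 1, "dx": 0.0316, "dy": 0.051, "dz": 0.007}, {"claw": 1, "dx": 0.0316, "dy": 0.051, "dz": 0.007}, {"claw": 1, "dx": 0.0316, "dy": 0.051, "dz": 0.007}, {"claw": 1, "dx": 0.0316, "dy": 0.051, "dz": 0.007}, {"claw": 1, "dx": 0.0316, "dy": 0.051, "dz": 0.007}, {"claw": 1, "rx": -0.073, "ry": -0.0116}, {"claw": 1, "rx": -0.073, "ry": -0.0116}, {"claw": 1, "rx": -0.073, "ry": -0.0116}]}}

```text
schema error: expected keys claw, dx, dy, dz, rx, ry, rz
```

```bash
cat >> h.py <<'E'
from scipy.spatial.transform import Rotation as R
def st():
    o=r.get_obs();q=o["tcp_rot"];m=R.from_quat(q,scalar_first=True).as_matrix()
    print("t",round(o["time"],2),"tcp",o["tcp_pos"].round(4),"hold",(o["tcp_pos"]-r.hold_point_z*m[:,2]).round(4),"z",m[:,2].round(3),"y",m[:,1].round(3),"J",o["joints"].round(2),"F",o["contact_force"].round(1),"g",round(o["grip_width"],4),round(o["gripper_force"],1))
    return o,m
E
python3 -c "from h import *;st()"
```

```text
t 0.1 tcp [ 0.1337 -0.5586  0.2305] hold [ 0.1337 -0.5586  0.2492] z [-0.     0.002 -1.   ] y [ 0.233 -0.973 -0.002] J [-1.41  0.31  1.51  0.    1.33 -0.07] F [ 0.4 -0.1  0. ] g 0.0855 0.0
```

Call:
{"method": "carry_out", "body": {"commands": [{"claw": 1, "dx": 0.0316, "dy": 0.051, "dz": 0.007, "rx": 0, "ry": 0, "rz": 0.0792}, {"claw": 1, "dx": 0.0316, "dy": 0.051, "dz": 0.007, "rx": 0, "ry": 0, "rz": 0.0792}, {"claw": 1, "dx": 0.0316, "dy": 0.051, "dz": 0.007, "rx": 0, "ry": 0, "rz": 0.0792}, {"claw": 1, "dx": 0.0316, "dy": 0.051, "dz": 0.007, "rx": 0, "ry": 0, "rz": 0.0792}, {"claw": 1, "dx": 0.0316, "dy": 0.051, "dz": 0.007, "rx": 0, "ry": 0, "rz": 0.0792}, {"claw": 1, "dx": 0.0316, "dy": 0.051, "dz": 0.007, "rx": 0, "ry": 0, "rz": 0.0792}, {"claw": 1, "dx": 0.0316, "dy": 0.051, "dz": 0.007, "rx": 0, "ry": 0, "rz": 0.0792}, {"claw": 1, "dx": 0.0316, "dy": 0.051, "dz": 0.007, "rx": 0, "ry": 0, "rz": 0.0792}, {"claw": 1, "dx": 0.0316, "dy": 0.051, "dz": 0.007, "rx": 0, "ry": 0, "rz": 0.0792}, {"claw": 1, "dx": 0.0316, "dy": 0.051, "dz": 0.007, "rx": 0, "ry": 0, "rz": 0.0792}, {"claw": 1, "dx": 0.0316, "dy": 0.051, "dz": 0.007, "rx": 0, "ry": 0, "rz": 0.0792}, {"claw": 1, "dx": 0.0316, "dy": 0.051, "dz": 0.007, "rx": 0, "ry": 0, "rz": 0.0792}]}}

```text
time: 1.1
tcp_pos: [0.3236, -0.2516, 0.2732]
tcp_rot: [-0.0, 0.647, 0.762, 0.0]
contact_force: [1.0, -0.6, 0.4]
grip_width: 0.0852
gripper_force: 0.0
```

Call:
{"method": "carry_out", "body": {"commands": [{"claw": 1, "dx": 0.0316, "dy": 0.051, "dz": 0.007, "rx": 0, "ry": 0, "rz": 0}, {"claw": 1, "dx": 0.0316, "dy": 0.051, "dz": 0.007, "rx": 0, "ry": 0, "rz": 0}, {"claw": 1, "dx": 0.0316, "dy": 0.051, "dz": 0.007, "rx": 0, "ry": 0, "rz": 0}, {"claw": 1, "dx": 0.0316, "dy": 0.051, "dz": 0.007, "rx": 0, "ry": 0, "rz": 0}, {"claw": 1, "dx": 0.0316, "dy": 0.051, "dz": 0.007, "rx": 0, "ry": 0, "rz": 0}, {"claw": 1, "dx": 0.0316, "dy": 0.051, "dz": 0.007, "rx": 0, "ry": 0, "rz": 0}, {"claw": 1, "dx": 0.0316, "dy": 0.051, "dz": 0.007, "rx": 0, "ry": 0, "rz": 0}, {"claw": 1, "dx": 0.0316, "dy": 0.051, "dz": 0.007, "rx": 0, "ry": 0, "rz": 0}, {"claw": 1, "dx": 0, "dy": 0, "dz": 0, "rx": -0.073, "ry": -0.0116, "rz": 0}, {"claw": 1, "dx": 0, "dy": 0, "dz": 0, "rx": -0.073, "ry": -0.0116, "rz": 0}, {"claw": 1, "dx": 0, "dy": 0, "dz": 0, "rx": -0.073, "ry": -0.0116, "rz": 0}]}}

```text
time: 2.02
tcp_pos: [0.4507, -0.0492, 0.3022]
tcp_rot: [0.135, 0.64, 0.748, -0.113]
contact_force: [-0.4, -0.3, -0.2]
grip_width: 0.0855
gripper_force: 0.0
```

```bash
python3 -c "from h import *;st()"
```

```text
t 2.02 tcp [ 0.4507 -0.0492  0.3022] hold [ 0.4496 -0.0428  0.3197] z [ 0.057 -0.342 -0.938] y [0.988 0.156 0.003] J [ 0.08  0.07  1.69 -0.36  1.36 -0.  ] F [-0.4 -0.3 -0.2] g 0.0855 0.0
```

Call:
{"method": "carry_out", "body": {"commands": [{"claw": 0.85, "dx": 0.0166, "dy": -0.019, "dz": -0.034, "rx": -0.073, "ry": -0.0116, "rz": 0}, {"claw": 0.85, "dx": 0.0166, "dy": -0.019, "dz": -0.034, "rx": -0.073, "ry": -0.0116, "rz": 0}, {"claw": 0.85, "dx": 0.0166, "dy": -0.019, "dz": -0.034, "rx": -0.073, "ry": -0.0116, "rz": 0}, {"claw": 0.85, "dx": 0.0166, "dy": -0.019, "dz": -0.034, "rx": -0.073, "ry": -0.0116, "rz": 0}, {"claw": 0.85, "dx": 0.0166, "dy": -0.019, "dz": -0.034, "rx": -0.073, "ry": -0.0116, "rz": 0}, {"claw": 0.85, "dx": 0.0166, "dy": -0.019, "dz": -0.034, "rx": -0.073, "ry": -0.0116, "rz": 0}, {"claw": 0.85, "dx": 0.0166, "dy": -0.019, "dz": -0.034, "rx": 0, "ry": 0, "rz": 0}, {"claw": 0.85, "dx": 0.0166, "dy": -0.019, "dz": -0.034, "rx": 0, "ry": 0, "rz": 0}, {"claw": 0.85, "dx": 0.0166, "dy": -0.019, "dz": -0.034, "rx": 0, "ry": 0, "rz": 0}, {"claw": 0.85, "dx": 0.0166, "dy": -0.019, "dz": -0.034, "rx": 0, "ry": 0, "rz": 0}, {"claw": 0.85, "dx": 0, "dy": 0, "dz": 0, "rx": 0, "ry": 0, "rz": 0}]}}

```text
time: 2.93
tcp_pos: [0.5328, -0.1451, 0.1279]
tcp_rot: [0.378, 0.563, 0.66, -0.325]
contact_force: [0.1, -1.4, -0.0]
grip_width: 0.0728
gripper_force: 0.0
```

Run:
```python
from h import *;import cv2
st();m=r.camera_model("wrist");im=r.get_image("wrist");t=r.get_image("top")
np.savez("w1.npz",im=im,pose=m["pose"],k=[m[k] for k in("fx","fy","cx","cy")])
print(m["pose"].round(3).tolist(),m["fx"])
p=m["pose"]
for q in((.543,-.208,0),(.543,-.208,.068),(.543,-.208,.0645)):
    c=np.linalg.inv(p)@[*q,1];print(c[:2]/c[2]*m["fx"]+[m["cx"],m["cy"]])
a=cv2.resize(im[:,:,::-1],(800,600));b=cv2.resize(t[150:270,220:380,::-1],(320,240),interpolation=cv2.INTER_CUBIC);a[:240,:320]=b
cv2.imwrite("pics/w1.png",a)
```

```text
t 2.93 tcp [ 0.5328 -0.1451  0.1279] hold [ 0.5303 -0.1291  0.1373] z [ 0.133 -0.854 -0.503] y [ 0.988  0.156 -0.004] J [ 0.26  0.61  1.94 -1.18  1.19  0.93] F [ 0.1 -1.4 -0. ] g 0.0728 0.0
[[0.988, 0.042, 0.15, 0.509], [0.156, -0.24, -0.958, 0.012], [-0.005, 0.97, -0.243, 0.137], [0.0, 0.0, 0.0, 1.0]] 343.70118716713165
[258.02738179  85.94545805]
[257.54356122 175.71891786]
[257.5701402 170.7871565]
```

View pics/w1.png

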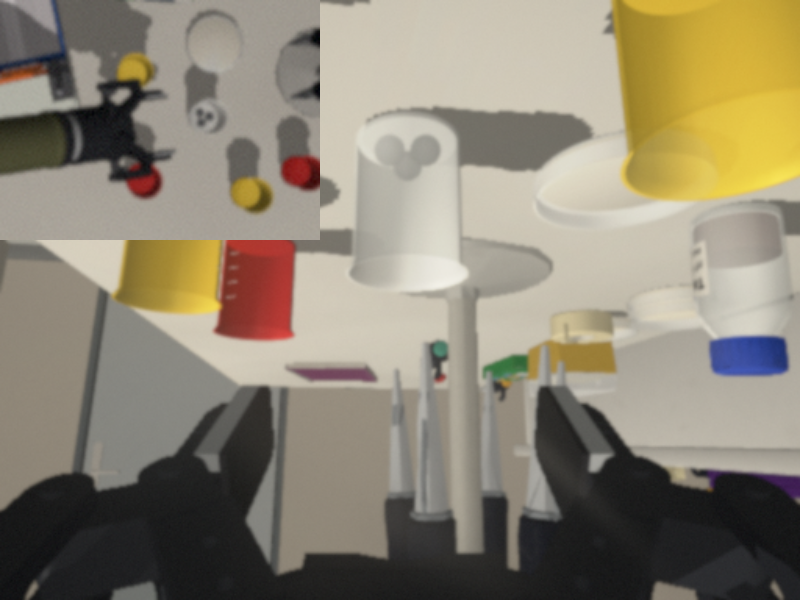

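The wrist picture is inverted. It shows the beaker with its base at (407,130) and rim at (409,272), about 2 mm to +x of my estimate, with the yellow cup to its right. The corridor is clear, so I'll move in.

Call:
{"method": "carry_out", "body": {"commands": [{"claw": 0.85, "dx": 0.0027, "dy": -0.0096, "dz": -0.031, "rx": 0, "ry": 0, "rz": 0}, {"claw": 0.85, "dx": 0.0027, "dy": -0.0096, "dz": -0.031, "rx": 0, "ry": 0, "rz": 0}, {"claw": 0.85, "dx": 0.0027, "dy": -0.0096, "dz": -0.031, "rx": 0, "ry": 0, "rz": 0}, {"claw": 0.85, "dx": 0.0027, "dy": -0.0096, "dz": -0.031, "rx": 0, "ry": 0, "rz": 0}, {"claw": 0.85, "dx": 0.0034, "dy": -0.0213, "dz": -0.0126, "rx": 0, "ry": 0, "rz": 0}, {"claw": 0.85, "dx": 0.0034, "dy": -0.0213, "dz": -0.0126, "rx": 0, "ry": 0, "rz": 0}, {"claw": 0.85, "dx": 0.0034, "dy": -0.0213, "dz": -0.0126, "rx": 0, "ry": 0, "rz": 0}, {"claw": 0.85, "dx": 0.0034, "dy": -0.0213, "dz": -0.0126, "rx": 0, "ry": 0, "rz": 0}, {"claw": 0.85, "dx": 0.0034, "dy": -0.0213, "dz": -0.0126, "rx": 0, "ry": 0, "rz": 0}, {"claw": 0.85, "dx": 0.0034, "dy": -0.0213, "dz": -0.0126, "rx": 0, "ry": 0, "rz": 0}, {"claw": 0.85, "dx": 0, "dy": 0, "dz": 0, "rx": 0, "ry": 0, "rz": 0}]}}

```text
time: 3.95
tcp_pos: [0.5482, -0.2278, 0.0321]
tcp_rot: [0.379, 0.564, 0.658, -0.324]
contact_force: [-0.4, 0.2, 0.3]
grip_width: 0.0725
gripper_force: 0.0
```

Run:
```python
from h import *;import cv2
st();im=r.get_image("wrist");t=r.get_image("scene")
a=cv2.resize(im[:,:,::-1],(800,600));b=cv2.resize(t[130:220,220:340,::-1],(320,240),interpolation=cv2.INTER_CUBIC);a[-240:,:320]=b
cv2.imwrite("pics/w2.png",a)
```

```text
t 3.95 tcp [ 0.5482 -0.2278  0.0321] hold [ 0.5457 -0.2119  0.0415] z [ 0.133 -0.854 -0.502] y [0.988 0.154 0.001] J [ 0.09  0.79  1.99 -1.42  1.06  1.16] F [-0.4  0.2  0.3] g 0.0725 0.0
```

View pics/w2.png

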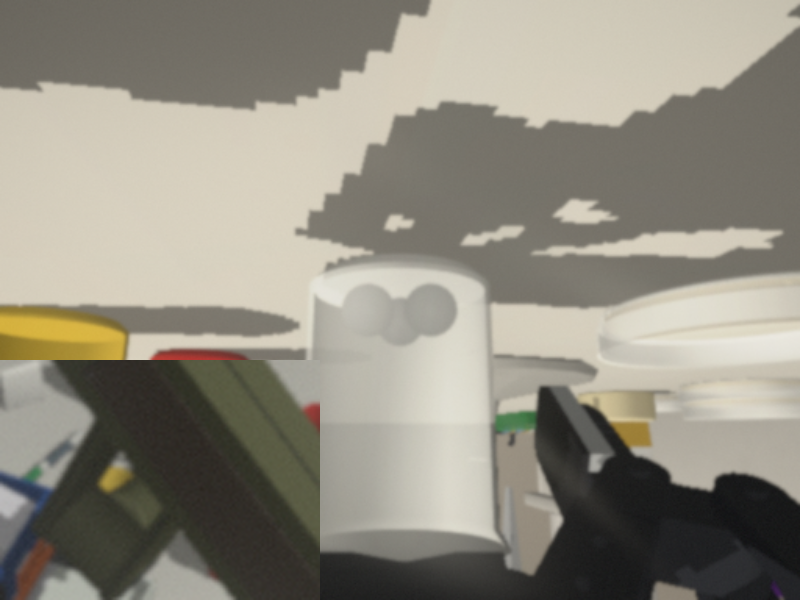

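The wrist view shows the beaker centred between the fingers (x 310 to 500). I'll close and lift slightly, then fit a kinematic model from the recorded states so I can check the pour poses against joint limits.

Call:
{"method": "carry_out", "body": {"commands": [{"claw": 0, "dx": 0, "dy": 0, "dz": 0, "rx": 0, "ry": 0, "rz": 0}, {"claw": 0, "dx": 0, "dy": 0, "dz": 0, "rx": 0, "ry": 0, "rz": 0}, {"claw": 0, "dx": 0, "dy": 0, "dz": 0, "rx": 0, "ry": 0, "rz": 0}, {"claw": 0, "dx": 0, "dy": 0, "dz": 0, "rx": 0, "ry": 0, "rz": 0}, {"claw": 0, "dx": 0, "dy": 0, "dz": 0, "rx": 0, "ry": 0, "rz": 0}, {"claw": 0, "dx": 0, "dy": 0, "dz": 0, "rx": 0, "ry": 0, "rz": 0}, {"claw": 0, "dx": 0, "dy": 0.004, "dz": 0.02, "rx": 0, "ry": 0, "rz": 0}, {"claw": 0, "dx": 0, "dy": 0.004, "dz": 0.04, "rx": 0, "ry": 0, "rz": 0}, {"claw": 0, "dx": 0, "dy": 0.004, "dz": 0.04, "rx": 0, "ry": 0, "rz": 0}, {"claw": 0, "dx": 0, "dy": 0.004, "dz": 0.04, "rx": 0, "ry": 0, "rz": 0}], "squeeze": 40}}

```text
time: 4.88
tcp_pos: [0.5482, -0.2185, 0.1021]
tcp_rot: [0.379, 0.563, 0.659, -0.324]
contact_force: [0.2, -0.2, -1.3]
grip_width: 0.0475
gripper_force: 41.4
```

```bash
cat > k.py <<'E'
from h import *
from scipy.optimize import least_squares
o,m=st()
D=[([-1.40949,.307505,1.50756,0,1.32842,-.0734634],[.13366,-.55859,.23046]),([.08,.07,1.69,-.36,1.36,0],[.4507,-.0492,.3022]),([.26,.61,1.94,-1.18,1.19,.93],[.5328,-.1451,.1279]),([.09,.79,1.99,-1.42,1.06,1.16],[.5482,-.2278,.0321]),(o["joints"],o["tcp_pos"])]
E3=lambda s,a:R.from_euler(s,a).as_matrix()
def fk(q,p):
    L,a,h,L2,L3,e=p
    A=E3('z',q[0]);F=A@E3('y',q[1]+q[2])
    Rm=F@E3('z',q[3])@E3('y',q[4])@E3('z',q[5])
    return A@[a,0,h]+A@E3('y',q[1])@[0,0,L2]+F@[e,0,L3]+L*Rm[:,2],Rm
w=[10,1,1,1,10]
P=least_squares(lambda p:np.concatenate([k*(fk(q,p)[0]-x) for k,(q,x) in zip(w,D)]+[.003*(p-[.25,0,.3,.4,.4,0])]),[.25,0,.3,.4,.4,0]).x
C=fk(o["joints"],P)[1].T@m
LO=[-3.12,-1.05,.14,-1.42,.1,-2.68];HI=[3.12,2.28,2.33,4.57,2.73,2.68]
def ik(pos,Rm,q0):
    f=lambda q:np.concatenate([(fk(q,P)[0]-pos)*5,(R.from_matrix(fk(q,P)[1]@C@Rm.T)).as_rotvec()])
    s=least_squares(f,np.clip(q0,np.add(LO,.01),np.subtract(HI,.01)),bounds=(LO,HI));return s.x,np.sqrt(2*s.cost)
E
python3 - <<'E'
from k import *
print(P.round(3));print(C.round(3))
for q,x in D:print((fk(q,P)[0]-x).round(4))
E
```

```text
t 4.88 tcp [ 0.5482 -0.2185  0.1021] hold [ 0.5457 -0.2026  0.1115] z [ 0.134 -0.854 -0.503] y [ 0.988  0.156 -0.001] J [ 0.11  0.66  1.97 -1.32  1.1   0.98] F [ 0.2 -0.2 -1.3] g 0.0475 41.4
[0.322 0.027 0.149 0.654 0.391 0.129]
[[-0. -1. -0.]
 [ 1. -0.  0.]
 [-0. -0.  1.]]
[-0.0417 -0.0068  0.    ]
[ 0.0003 -0.026  -0.0032]
[ 0.007   0.0025 -0.0021]
[ 0.0002 -0.0017  0.0038]
[-0.0001  0.0001 -0.    ]
```

```bash
sed -i 's/L,a,h,L2,L3,e=p/L,a,h,L2,L3,e,b=p/; s/A@\[a,0,h\]/A@[a,b,h]/; s/\[.25,0,.3,.4,.4,0\]/[.25,0,.3,.4,.4,0,.04]/g' k.py
cat > plan.py <<'E'
from k import *
print(P.round(3))
for q,x in D:print((fk(q,P)[0]-x).round(4))
q0=np.array(o["joints"])
# pour: beaker axis b(now up). mouth az, tip angle, psi-> final tool rotation
def pourR(maz,tip,psi):
    # rotation G with G*z=b ; tool heading relative to mouth fixed by psi
    b=np.array([np.sin(tip)*np.cos(maz),np.sin(tip)*np.sin(maz),np.cos(tip)])
    lat=np.array([np.sin(maz),-np.cos(maz),0])   # right of mouth dir
    e0=np.cross(b,lat); e0*=-np.sign(e0[2])
    e=np.cos(psi)*e0+np.sin(psi)*lat
    d=m[:,2];s=d[2];h=np.array([d[0],d[1],0]);h/=np.linalg.norm(h)
    A=np.column_stack([h,np.cross([0,0,1],h),[0,0,1]]);B=np.column_stack([e,np.cross(b,e),b])
    return B@A.T@m
if __name__=="__main__":
    H=np.array([.670,.088])
    for maz in np.radians([0,20,40,60]):
      for psi in np.radians([40,60,80]):
        G=pourR(maz,np.radians(110),psi);u=np.array([np.cos(maz),np.sin(maz)])
        hold=np.array([*(H-u*.045),.215])
        q,e=ik(hold+.0187*G[:,2],G,q0);print(np.degrees([maz,psi]).round(),"d",G[:,2].round(2),q.round(2),e.round(4))
E
python3 plan.py
```

```text
t 4.88 tcp [ 0.5482 -0.2185  0.1021] hold [ 0.5457 -0.2026  0.1115] z [ 0.134 -0.854 -0.503] y [ 0.988  0.156 -0.001] J [ 0.11  0.66  1.97 -1.32  1.1   0.98] F [ 0.2 -0.2 -1.3] g 0.0475 41.4
[ 0.371 -0.002  0.189  0.653  0.417  0.112  0.042]
[ 0.  0. -0.]
[-0.0004 -0.0006  0.0013]
[ 0.0021  0.0014 -0.0002]
[-0.0018 -0.0019 -0.0003]
[0. 0. 0.]
[ 0. 40.] d [-0.7  -0.56 -0.45] [ 0.27  0.95  0.82 -0.52  2.37 -1.41] 0.0
[ 0. 60.] d [-0.62 -0.75 -0.23] [ 0.35  1.01  0.88 -0.79  2.38 -1.35] 0.0
[ 0. 80.] d [-0.52 -0.85  0.03] [ 0.4   1.09  0.96 -1.04  2.4  -1.27] 0.0
[20. 40.] d [-0.47 -0.76 -0.45] [ 0.36  0.87  1.01 -0.71  2.13 -1.59] 0.0
[20. 60.] d [-0.33 -0.92 -0.23] [ 0.44  0.92  1.11 -0.93  2.1  -1.41] 0.0
[20. 80.] d [-0.2  -0.98  0.03] [ 0.49  1.    1.22 -1.14  2.13 -1.2 ] 0.0
[40. 40.] d [-0.18 -0.88 -0.45] [ 0.43  0.78  1.23 -0.85  1.86 -1.7 ] 0.0
[40. 60.] d [ 0.01 -0.97 -0.23] [ 0.51  0.82  1.37 -1.07  1.82 -1.4 ] 0.0
[40. 80.] d [ 0.15 -0.99  0.03] [ 0.55  0.91  1.49 -1.28  1.86 -1.09] 0.0
[60. 40.] d [ 0.13 -0.88 -0.45] [ 0.48  0.68  1.46 -1.01  1.57 -1.74] 0.0
[60. 60.] d [ 0.34 -0.91 -0.23] [ 0.55  0.73  1.64 -1.27  1.53 -1.33] 0.0
[60. 80.] d [ 0.47 -0.88  0.03] [ 0.58  0.83  1.7  -1.42  1.64 -1.  ] 0.1072
```

Width 47.5 mm shows a firm grip, and the kinematic model fits to about 2 mm. Next I'll plan the transit and the pour rotation.

```bash
cat > p2.py <<'E'
from plan import *
maz,psi=np.radians(40),np.radians(50);u=np.array([np.cos(maz),np.sin(maz)]);H=np.array([.670,.088])
G=pourR(maz,np.radians(112),psi)
hold=np.array([*(H-u*.042),.215]);h0=o["tcp_pos"]-.0187*m[:,2]
rv=R.from_matrix(G@m.T).as_rotvec();print("rv deg",np.degrees(rv).round(1),np.degrees(np.linalg.norm(rv)),"hold",hold.round(3),"tcp end",(hold+.0187*G[:,2]).round(4))
q=q0
for f in np.linspace(.25,1,4):
    p=h0+(np.array([*hold[:2],.225])-h0)*f;q,e=ik(p+.0187*m[:,2],m,q);print("tr",p.round(3),q.round(2),e.round(4))
print("tcp W2",(p+.0187*m[:,2]).round(4))
for f in np.linspace(.1,1,10):
    Q=R.from_rotvec(rv*f).as_matrix();p=np.array([*hold[:2],.225-.01*f])
    q,e=ik(p+.0187*(Q@m)[:,2],Q@m,q);print("tip",np.degrees(np.arccos(Q[2,2])).round(),"b",Q[:,2].round(2),"d",(Q@m)[:,2].round(2),q.round(2),e.round(4))
E
python3 p2.py|tail -n +8
```

```text
rv deg [ -9.1 116.8  45.9] 125.86179482691 hold [0.638 0.061 0.215] tcp end [0.6361 0.0434 0.2089]
tr [ 0.569 -0.137  0.14 ] [ 0.23  0.63  1.86 -1.18  1.2   0.87] 0.0
tr [ 0.592 -0.071  0.168] [ 0.33  0.62  1.75 -1.08  1.31  0.77] 0.0
tr [ 0.615 -0.005  0.197] [ 0.41  0.62  1.61 -1.    1.43  0.69] 0.0
tr [0.638 0.061 0.225] [ 0.49  0.64  1.46 -0.96  1.56  0.62] 0.0
tcp W2 [0.6403 0.045  0.2156]
tip 12.0 b [0.2  0.02 0.98] d [ 0.1  -0.85 -0.51] [ 0.48  0.65  1.43 -0.93  1.58  0.38] 0.0
tip 23.0 b [0.39 0.06 0.92] d [ 0.06 -0.85 -0.52] [ 0.47  0.66  1.41 -0.91  1.62  0.15] 0.0
tip 35.0 b [0.56 0.12 0.82] d [ 0.03 -0.86 -0.51] [ 0.47  0.68  1.38 -0.9   1.65 -0.08] 0.0
tip 47.0 b [0.71 0.18 0.69] d [-0.01 -0.87 -0.5 ] [ 0.46  0.7   1.35 -0.89  1.69 -0.3 ] 0.0
tip 58.0 b [0.81 0.25 0.53] d [-0.04 -0.88 -0.48] [ 0.46  0.72  1.33 -0.89  1.73 -0.52] 0.0
tip 70.0 b [0.88 0.32 0.35] d [-0.06 -0.89 -0.46] [ 0.46  0.74  1.31 -0.9   1.76 -0.74] 0.0
tip 81.0 b [0.9  0.4  0.16] d [-0.08 -0.9  -0.43] [ 0.46  0.76  1.29 -0.91  1.79 -0.95] 0.0
tip 92.0 b [ 0.88  0.47 -0.03] d [-0.09 -0.91 -0.39] [ 0.46  0.78  1.29 -0.93  1.82 -1.16] 0.0
tip 102.0 b [ 0.82  0.54 -0.21] d [-0.1  -0.93 -0.36] [ 0.47  0.8   1.28 -0.95  1.84 -1.37] 0.0
tip 112.0 b [ 0.71  0.6  -0.37] d [-0.09 -0.94 -0.33] [ 0.48  0.81  1.29 -0.97  1.85 -1.58] 0.0
```

Call:
{"method": "carry_out", "body": {"commands": [{"claw": 0, "dx": 0, "dy": 0, "dz": 0.0567, "rx": 0, "ry": 0, "rz": 0}, {"claw": 0, "dx": 0, "dy": 0, "dz": 0.0567, "rx": 0, "ry": 0, "rz": 0}, {"claw": 0, "dx": 0, "dy": 0, "dz": 0.0567, "rx": 0, "ry": 0, "rz": 0}, {"claw": 0, "dx": 0, "dy": 0, "dz": 0.0567, "rx": 0, "ry": 0, "rz": 0}, {"claw": 0, "dx": 0.0184, "dy": 0.0527, "dz": 0, "rx": 0, "ry": 0, "rz": 0}, {"claw": 0, "dx": 0.0184, "dy": 0.0527, "dz": 0, "rx": 0, "ry": 0, "rz": 0}, {"claw": 0, "dx": 0.0184, "dy": 0.0527, "dz": 0, "rx": 0, "ry": 0, "rz": 0}, {"claw": 0, "dx": 0.0184, "dy": 0.0527, "dz": 0, "rx": 0, "ry": 0, "rz": 0}, {"claw": 0, "dx": 0.0184, "dy": 0.0527, "dz": 0, "rx": 0, "ry": 0, "rz": 0}, {"claw": 0, "dx": 0.0184, "dy": 0.0527, "dz": 0, "rx": 0, "ry": 0, "rz": 0}, {"claw": 0, "dx": 0.0184, "dy": 0.0527, "dz": 0, "rx": 0, "ry": 0, "rz": 0}, {"claw": 0, "dx": 0.0184, "dy": 0.0527, "dz": 0, "rx": 0, "ry": 0, "rz": 0}]}}

```text
time: 5.88
tcp_pos: [0.622, -0.0064, 0.2149]
tcp_rot: [0.379, 0.563, 0.659, -0.324]
contact_force: [0.0, -0.3, -0.9]
grip_width: 0.0474
gripper_force: 41.8
```

Call:
{"method": "carry_out", "body": {"commands": [{"claw": 0, "dx": 0.0184, "dy": 0.0527, "dz": 0, "rx": 0, "ry": 0, "rz": 0}, {"claw": 0, "dx": 0.0184, "dy": 0.0527, "dz": 0, "rx": 0, "ry": 0, "rz": 0}, {"claw": 0, "dx": 0, "dy": 0, "dz": 0, "rx": 0, "ry": 0, "rz": 0}, {"claw": 0, "dx": 0, "dy": 0, "dz": 0, "rx": 0, "ry": 0, "rz": 0}]}}

```text
time: 6.22
tcp_pos: [0.6409, 0.0465, 0.2146]
tcp_rot: [0.379, 0.562, 0.66, -0.323]
contact_force: [-0.1, -0.7, -1.5]
grip_width: 0.0477
gripper_force: 41.8
```

Run:
```python
from h import *;import cv2
st();s=r.get_image("top");t=r.get_image("scene")
a=np.hstack([cv2.resize(x[:,:,::-1],(400,300),interpolation=cv2.INTER_CUBIC) for x in(s[110:260,150:350],t[110:260,140:340])])
cv2.imwrite("pics/w3.png",a)
```

```text
t 6.22 tcp [0.6409 0.0465 0.2146] hold [0.6383 0.0624 0.224 ] z [ 0.137 -0.853 -0.503] y [ 0.987  0.158 -0.   ] J [ 0.49  0.65  1.46 -0.96  1.56  0.62] F [-0.1 -0.7 -1.5] g 0.0477 41.8
```

View pics/w3.png

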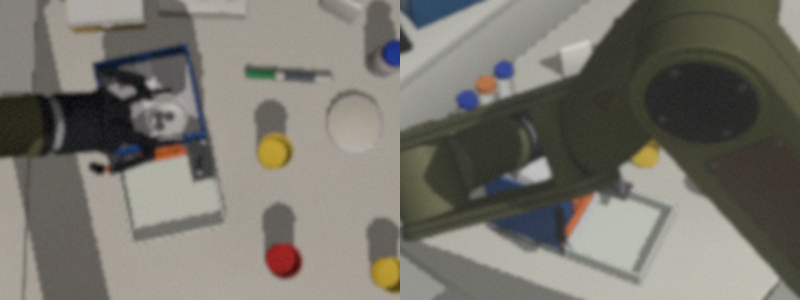

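The top crop shows the beaker with its balls held over the front half of the hopper at (160,118), and the gate shut. I'll tip it now.

Call:
{"method": "carry_out", "body": {"commands": [{"claw": 0, "dx": -0.0004, "dy": -0.0002, "dz": -0.0006, "rx": -0.0051, "ry": 0.0649, "rz": 0.0255}, {"claw": 0, "dx": -0.0004, "dy": -0.0002, "dz": -0.0006, "rx": -0.0051, "ry": 0.0649, "rz": 0.0255}, {"claw": 0, "dx": -0.0004, "dy": -0.0002, "dz": -0.0006, "rx": -0.0051, "ry": 0.0649, "rz": 0.0255}, {"claw": 0, "dx": -0.0004, "dy": -0.0002, "dz": -0.0006, "rx": -0.0051, "ry": 0.0649, "rz": 0.0255}, {"claw": 0, "dx": -0.0004, "dy": -0.0002, "dz": -0.0006, "rx": -0.0051, "ry": 0.0649, "rz": 0.0255}, {"claw": 0, "dx": -0.0004, "dy": -0.0002, "dz": -0.0006, "rx": -0.0051, "ry": 0.0649, "rz": 0.0255}, {"claw": 0, "dx": -0.0004, "dy": -0.0002, "dz": -0.0006, "rx": -0.0051, "ry": 0.0649, "rz": 0.0255}, {"claw": 0, "dx": -0.0004, "dy": -0.0002, "dz": -0.0006, "rx": -0.0051, "ry": 0.0649, "rz": 0.0255}, {"claw": 0, "dx": -0.0004, "dy": -0.0002, "dz": -0.0006, "rx": -0.0051, "ry": 0.0649, "rz": 0.0255}, {"claw": 0, "dx": -0.0004, "dy": -0.0002, "dz": -0.0006, "rx": -0.0051, "ry": 0.0649, "rz": 0.0255}, {"claw": 0, "dx": -0.0004, "dy": -0.0002, "dz": -0.0006, "rx": -0.0051, "ry": 0.0649, "rz": 0.0255}, {"claw": 0, "dx": -0.0004, "dy": -0.0002, "dz": -0.0006, "rx": -0.0051, "ry": 0.0649, "rz": 0.0255}]}}

```text
time: 7.32
tcp_pos: [0.6372, 0.0416, 0.2119]
tcp_rot: [0.02, 0.095, 0.848, -0.521]
contact_force: [-0.1, 0.1, -1.1]
grip_width: 0.0478
gripper_force: 41.8
```

Call:
{"method": "carry_out", "body": {"commands": [{"claw": 0, "dx": -0.0002, "dy": -0.0001, "dz": -0.0003, "rx": -0.0026, "ry": 0.0325, "rz": 0.0128}, {"claw": 0, "dx": -0.0002, "dy": -0.0001, "dz": -0.0003, "rx": -0.0026, "ry": 0.0325, "rz": 0.0128}, {"claw": 0, "dx": -0.0002, "dy": -0.0001, "dz": -0.0003, "rx": -0.0026, "ry": 0.0325, "rz": 0.0128}, {"claw": 0, "dx": -0.0002, "dy": -0.0001, "dz": -0.0003, "rx": -0.0026, "ry": 0.0325, "rz": 0.0128}, {"claw": 0, "dx": -0.0002, "dy": -0.0001, "dz": -0.0003, "rx": -0.0026, "ry": 0.0325, "rz": 0.0128}, {"claw": 0, "dx": -0.0002, "dy": -0.0001, "dz": -0.0003, "rx": -0.0026, "ry": 0.0325, "rz": 0.0128}, {"claw": 0, "dx": -0.0002, "dy": -0.0001, "dz": -0.0003, "rx": -0.0026, "ry": 0.0325, "rz": 0.0128}, {"claw": 0, "dx": -0.0002, "dy": -0.0001, "dz": -0.0003, "rx": -0.0026, "ry": 0.0325, "rz": 0.0128}, {"claw": 0, "dx": -0.0002, "dy": -0.0001, "dz": -0.0003, "rx": -0.0026, "ry": 0.0325, "rz": 0.0128}, {"claw": 0, "dx": -0.0002, "dy": -0.0001, "dz": -0.0003, "rx": -0.0026, "ry": 0.0325, "rz": 0.0128}, {"claw": 0, "dx": -0.0002, "dy": -0.0001, "dz": -0.0003, "rx": -0.0026, "ry": 0.0325, "rz": 0.0128}, {"claw": 0, "dx": -0.0002, "dy": -0.0001, "dz": -0.0003, "rx": -0.0026, "ry": 0.0325, "rz": 0.0128}]}}

```text
time: 8.32
tcp_pos: [0.6361, 0.0411, 0.21]
tcp_rot: [-0.171, -0.167, 0.807, -0.539]
contact_force: [0.7, 0.1, -2.1]
grip_width: 0.0475
gripper_force: 41.8
```

Call:
{"method": "carry_out", "body": {"commands": [{"claw": 0, "dx": 0, "dy": 0, "dz": 0, "rx": -0.0051, "ry": 0.0649, "rz": 0.0255}, {"claw": 0, "dx": 0, "dy": 0, "dz": 0, "rx": -0.0051, "ry": 0.0649, "rz": 0.0255}, {"claw": 0, "dx": 0, "dy": 0, "dz": 0, "rx": 0, "ry": 0, "rz": 0}, {"claw": 0, "dx": 0, "dy": 0, "dz": 0, "rx": 0, "ry": 0, "rz": 0}, {"claw": 0, "dx": 0, "dy": 0, "dz": 0, "rx": 0, "ry": 0, "rz": 0}, {"claw": 0, "dx": 0, "dy": 0, "dz": 0, "rx": 0, "ry": 0, "rz": 0}, {"claw": 0, "dx": 0, "dy": 0, "dz": 0, "rx": 0, "ry": 0, "rz": 0}, {"claw": 0, "dx": 0, "dy": 0, "dz": 0, "rx": 0, "ry": 0, "rz": 0}, {"claw": 0, "dx": 0, "dy": 0, "dz": 0, "rx": 0, "ry": 0, "rz": 0}, {"claw": 0, "dx": 0, "dy": 0, "dz": 0, "rx": 0, "ry": 0, "rz": 0}]}}

```text
time: 9.15
tcp_pos: [0.637, 0.0428, 0.2098]
tcp_rot: [-0.23, -0.251, 0.775, -0.533]
contact_force: [0.4, -0.3, -0.6]
grip_width: 0.0477
gripper_force: 41.8
```

Run:
```python
from h import *;import cv2
st();s=r.get_image("top");t=r.get_image("wrist")
a=np.hstack([cv2.resize(s[110:230,160:280,::-1],(400,400),interpolation=cv2.INTER_CUBIC),cv2.resize(t[:,:,::-1],(400,400))])
cv2.imwrite("pics/w4.png",a)
```

```text
t 9.15 tcp [0.637  0.0428 0.2098] hold [0.6386 0.0604 0.216 ] z [-0.089 -0.941 -0.327] y [-0.633  0.307 -0.71 ] J [ 0.48  0.82  1.28 -0.98  1.85 -1.58] F [ 0.4 -0.3 -0.6] g 0.0477 41.8
```

View pics/w4.png

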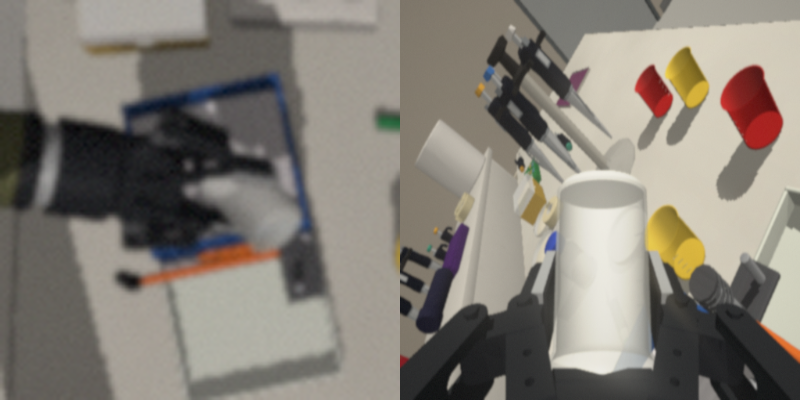

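The top crop shows the tipped beaker over the hopper, with no dark balls visible in it. The wrist view shows it empty apart from faint shading. I'll turn it upright over the hopper and check before leaving.

Call:
{"method": "carry_out", "body": {"commands": [{"claw": 0, "dx": 0, "dy": 0, "dz": 0, "rx": -0.0051, "ry": 0.0649, "rz": 0.0255}, {"claw": 0, "dx": 0, "dy": 0, "dz": 0, "rx": -0.0051, "ry": 0.0649, "rz": 0.0255}, {"claw": 0, "dx": 0, "dy": 0, "dz": 0, "rx": 0, "ry": 0, "rz": 0}, {"claw": 0, "dx": 0, "dy": 0, "dz": 0, "rx": 0, "ry": 0, "rz": 0}, {"claw": 0, "dx": 0.0004, "dy": 0.0002, "dz": 0.0006, "rx": 0.0051, "ry": -0.0649, "rz": -0.0255}, {"claw": 0, "dx": 0.0004, "dy": 0.0002, "dz": 0.0006, "rx": 0.0051, "ry": -0.0649, "rz": -0.0255}, {"claw": 0, "dx": 0.0004, "dy": 0.0002, "dz": 0.0006, "rx": 0.0051, "ry": -0.0649, "rz": -0.0255}, {"claw": 0, "dx": 0.0004, "dy": 0.0002, "dz": 0.0006, "rx": 0.0051, "ry": -0.0649, "rz": -0.0255}, {"claw": 0, "dx": 0.0004, "dy": 0.0002, "dz": 0.0006, "rx": 0.0051, "ry": -0.0649, "rz": -0.0255}, {"claw": 0, "dx": 0.0004, "dy": 0.0002, "dz": 0.0006, "rx": 0.0051, "ry": -0.0649, "rz": -0.0255}, {"claw": 0, "dx": 0.0004, "dy": 0.0002, "dz": 0.0006, "rx": 0.0051, "ry": -0.0649, "rz": -0.0255}, {"claw": 0, "dx": 0.0004, "dy": 0.0002, "dz": 0.0006, "rx": 0.0051, "ry": -0.0649, "rz": -0.0255}]}}

```text
time: 10.25
tcp_pos: [0.6388, 0.0436, 0.2124]
tcp_rot: [-0.039, 0.013, 0.845, -0.534]
contact_force: [-0.0, -0.5, -1.0]
grip_width: 0.0478
gripper_force: 41.8
```

Call:
{"method": "carry_out", "body": {"commands": [{"claw": 0, "dx": 0.0004, "dy": 0.0002, "dz": 0.0006, "rx": 0.0051, "ry": -0.0649, "rz": -0.0255}, {"claw": 0, "dx": 0.0004, "dy": 0.0002, "dz": 0.0006, "rx": 0.0051, "ry": -0.0649, "rz": -0.0255}, {"claw": 0, "dx": 0.0004, "dy": 0.0002, "dz": 0.0006, "rx": 0.0051, "ry": -0.0649, "rz": -0.0255}, {"claw": 0, "dx": 0.0004, "dy": 0.0002, "dz": 0.0006, "rx": 0.0051, "ry": -0.0649, "rz": -0.0255}, {"claw": 0, "dx": 0.0004, "dy": 0.0002, "dz": 0.0006, "rx": 0.0051, "ry": -0.0649, "rz": -0.0255}, {"claw": 0, "dx": 0.0004, "dy": 0.0002, "dz": 0.0006, "rx": 0.0051, "ry": -0.0649, "rz": -0.0255}, {"claw": 0, "dx": 0.0004, "dy": 0.0002, "dz": 0.0006, "rx": 0.0051, "ry": -0.0649, "rz": -0.0255}, {"claw": 0, "dx": 0.0004, "dy": 0.0002, "dz": 0.0006, "rx": 0.0051, "ry": -0.0649, "rz": -0.0255}, {"claw": 0, "dx": 0.0004, "dy": 0.0002, "dz": 0.0006, "rx": 0.0051, "ry": -0.0649, "rz": -0.0255}, {"claw": 0, "dx": 0.0004, "dy": 0.0002, "dz": 0.0006, "rx": 0.0051, "ry": -0.0649, "rz": -0.0255}, {"claw": 0, "dx": 0.0004, "dy": 0.0002, "dz": 0.0006, "rx": 0.0051, "ry": -0.0649, "rz": -0.0255}, {"claw": 0, "dx": 0.0004, "dy": 0.0002, "dz": 0.0006, "rx": 0.0051, "ry": -0.0649, "rz": -0.0255}]}}

```text
time: 11.25
tcp_pos: [0.6411, 0.0447, 0.2163]
tcp_rot: [0.329, 0.5, 0.711, -0.368]
contact_force: [0.6, 0.9, -0.7]
grip_width: 0.0475
gripper_force: 41.8
```

Call:
{"method": "carry_out", "body": {"commands": [{"claw": 0, "dx": 0.0004, "dy": 0.0002, "dz": 0.0006, "rx": 0.0051, "ry": -0.0649, "rz": -0.0255}, {"claw": 0, "dx": 0.0004, "dy": 0.0002, "dz": 0.0006, "rx": 0.0051, "ry": -0.0649, "rz": -0.0255}, {"claw": 0, "dx": 0, "dy": 0, "dz": 0, "rx": 0, "ry": 0, "rz": 0}, {"claw": 0, "dx": 0, "dy": 0, "dz": 0, "rx": 0, "ry": 0, "rz": 0}]}}

```text
time: 11.58
tcp_pos: [0.6412, 0.045, 0.2167]
tcp_rot: [0.379, 0.563, 0.659, -0.325]
contact_force: [0.1, -0.0, -1.5]
grip_width: 0.0478
gripper_force: 41.8
```

Run:
```python
from h import *;import cv2
st();s=r.get_image("top");t=r.get_image("wrist")
a=np.hstack([cv2.resize(s[110:230,160:280,::-1],(400,400),interpolation=cv2.INTER_CUBIC),cv2.resize(t[:,:,::-1],(400,400))])
cv2.imwrite("pics/w5.png",a)
```

```text
t 11.58 tcp [0.6412 0.045  0.2167] hold [0.6387 0.061  0.2261] z [ 0.134 -0.854 -0.502] y [ 0.988  0.156 -0.002] J [ 0.49  0.65  1.46 -0.96  1.56  0.62] F [ 0.1 -0.  -1.5] g 0.0478 41.8
```

View pics/w5.png

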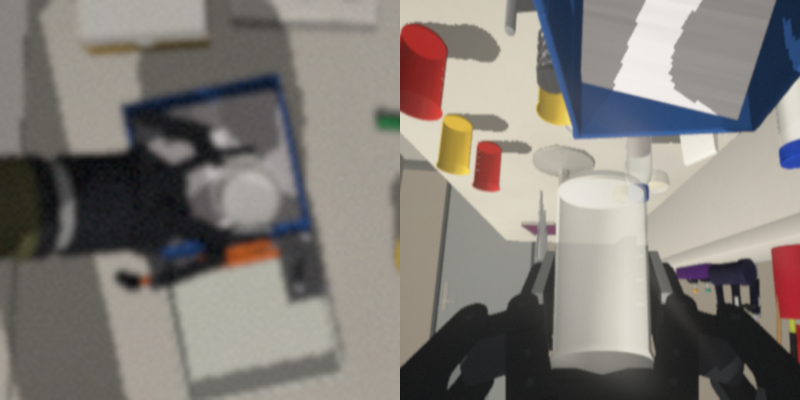

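The beaker is empty: the right view shows clear glass at (600,190) with no balls. I'll carry it back to about its old spot and lower it.

Call:
{"method": "carry_out", "body": {"commands": [{"claw": 0, "dx": -0.0186, "dy": -0.0534, "dz": 0, "rx": 0, "ry": 0, "rz": 0}, {"claw": 0, "dx": -0.0186, "dy": -0.0534, "dz": 0, "rx": 0, "ry": 0, "rz": 0}, {"claw": 0, "dx": -0.0186, "dy": -0.0534, "dz": 0, "rx": 0, "ry": 0, "rz": 0}, {"claw": 0, "dx": -0.0186, "dy": -0.0534, "dz": 0, "rx": 0, "ry": 0, "rz": 0}, {"claw": 0, "dx": -0.0186, "dy": -0.0534, "dz": 0, "rx": 0, "ry": 0, "rz": 0}, {"claw": 0, "dx": -0.0186, "dy": -0.0534, "dz": 0, "rx": 0, "ry": 0, "rz": 0}, {"claw": 0, "dx": -0.0186, "dy": -0.0534, "dz": 0, "rx": 0, "ry": 0, "rz": 0}, {"claw": 0, "dx": -0.0186, "dy": -0.0534, "dz": 0, "rx": 0, "ry": 0, "rz": 0}, {"claw": 0, "dx": -0.0186, "dy": -0.0534, "dz": 0, "rx": 0, "ry": 0, "rz": 0}, {"claw": 0, "dx": -0.0186, "dy": -0.0534, "dz": 0, "rx": 0, "ry": 0, "rz": 0}, {"claw": 0, "dx": 0, "dy": 0, "dz": -0.06, "rx": 0, "ry": 0, "rz": 0}, {"claw": 0, "dx": 0, "dy": 0, "dz": -0.06, "rx": 0, "ry": 0, "rz": 0}]}}

```text
time: 12.68
tcp_pos: [0.5486, -0.2238, 0.158]
tcp_rot: [0.38, 0.565, 0.657, -0.324]
contact_force: [0.6, -0.6, -1.5]
grip_width: 0.0477
gripper_force: 41.8
```

Call:
{"method": "carry_out", "body": {"commands": [{"claw": 0, "dx": 0, "dy": 0, "dz": -0.06, "rx": 0, "ry": 0, "rz": 0}, {"claw": 0, "dx": 0, "dy": 0, "dz": -0.06, "rx": 0, "ry": 0, "rz": 0}, {"claw": 0, "dx": 0, "dy": 0, "dz": -0.06, "rx": 0, "ry": 0, "rz": 0}, {"claw": 0, "dx": 0, "dy": 0, "dz": -0.02, "rx": 0, "ry": 0, "rz": 0}, {"claw": 0, "dx": 0, "dy": 0, "dz": -0.02, "rx": 0, "ry": 0, "rz": 0}, {"claw": 0, "dx": 0, "dy": 0, "dz": -0.01, "rx": 0, "ry": 0, "rz": 0}, {"claw": 0, "dx": 0, "dy": 0, "dz": -0.01, "rx": 0, "ry": 0, "rz": 0}, {"claw": 0, "dx": 0, "dy": 0, "dz": 0, "rx": 0, "ry": 0, "rz": 0}]}}

```text
time: 13.35
tcp_pos: [0.5489, -0.2219, 0.0366]
tcp_rot: [0.379, 0.563, 0.659, -0.324]
contact_force: [-0.0, -0.3, -0.8]
grip_width: 0.0475
gripper_force: 41.8
```

```bash
python3 -c "from h import *;st()"
```

```text
t 13.35 tcp [ 0.5489 -0.2219  0.0366] hold [ 0.5463 -0.2059  0.046 ] z [ 0.134 -0.855 -0.502] y [ 0.988  0.156 -0.001] J [ 0.11  0.78  1.99 -1.41  1.07  1.14] F [-0.  -0.3 -0.8] g 0.0475 41.8
```

Call:
{"method": "carry_out", "body": {"commands": [{"claw": 0, "dx": 0, "dy": 0, "dz": -0.0022, "rx": 0, "ry": 0, "rz": 0}, {"claw": 0, "dx": 0, "dy": 0, "dz": -0.0022, "rx": 0, "ry": 0, "rz": 0}, {"claw": 0, "dx": 0, "dy": 0, "dz": -0.0022, "rx": 0, "ry": 0, "rz": 0}, {"claw": 0, "dx": 0, "dy": 0, "dz": -0.0022, "rx": 0, "ry": 0, "rz": 0}, {"claw": 0, "dx": 0, "dy": 0, "dz": 0, "rx": 0, "ry": 0, "rz": 0}]}}

```text
time: 13.77
tcp_pos: [0.5486, -0.2221, 0.0326]
tcp_rot: [0.379, 0.563, 0.659, -0.325]
contact_force: [-0.5, -0.4, 0.7]
grip_width: 0.0483
gripper_force: 42.0
```

Call:
{"method": "carry_out", "body": {"commands": [{"claw": 0.62, "dx": 0, "dy": 0, "dz": 0, "rx": 0, "ry": 0, "rz": 0}, {"claw": 0.7, "dx": 0, "dy": 0, "dz": 0, "rx": 0, "ry": 0, "rz": 0}, {"claw": 0.8, "dx": 0, "dy": 0, "dz": 0, "rx": 0, "ry": 0, "rz": 0}, {"claw": 0.85, "dx": 0, "dy": 0, "dz": 0, "rx": 0, "ry": 0, "rz": 0}, {"claw": 0.85, "dx": 0, "dy": 0, "dz": 0, "rx": 0, "ry": 0, "rz": 0}, {"claw": 0.85, "dx": 0, "dy": 0, "dz": 0, "rx": 0, "ry": 0, "rz": 0}]}}

```text
time: 14.27
tcp_pos: [0.5483, -0.222, 0.0319]
tcp_rot: [0.379, 0.563, 0.659, -0.325]
contact_force: [-0.3, 0.3, -0.1]
grip_width: 0.0724
gripper_force: 0.0
```

The beaker is released. I'll back straight out, rise, turn the tool down and go over the gate post.

Call:
{"method": "carry_out", "body": {"commands": [{"claw": 0.85, "dx": -0.0034, "dy": 0.0213, "dz": 0.0126, "rx": 0, "ry": 0, "rz": 0}, {"claw": 0.85, "dx": -0.0034, "dy": 0.0213, "dz": 0.0126, "rx": 0, "ry": 0, "rz": 0}, {"claw": 0.85, "dx": -0.0034, "dy": 0.0213, "dz": 0.0126, "rx": 0, "ry": 0, "rz": 0}, {"claw": 0.85, "dx": -0.0034, "dy": 0.0213, "dz": 0.0126, "rx": 0, "ry": 0, "rz": 0}, {"claw": 0.85, "dx": -0.0034, "dy": 0.0213, "dz": 0.0126, "rx": 0, "ry": 0, "rz": 0}, {"claw": 0.85, "dx": -0.0034, "dy": 0.0213, "dz": 0.0126, "rx": 0, "ry": 0, "rz": 0}, {"claw": 0.85, "dx": 0, "dy": 0, "dz": 0.06, "rx": 0, "ry": 0, "rz": 0}, {"claw": 0.85, "dx": 0, "dy": 0, "dz": 0.06, "rx": 0, "ry": 0, "rz": 0}, {"claw": 0.85, "dx": 0, "dy": 0, "dz": 0.06, "rx": 0, "ry": 0, "rz": 0}, {"claw": 0.85, "dx": 0, "dy": 0, "dz": 0.06, "rx": 0, "ry": 0, "rz": 0}, {"claw": 0.85, "dx": 0, "dy": 0, "dz": 0.06, "rx": 0, "ry": 0, "rz": 0}, {"claw": 0.85, "dx": 0, "dy": 0, "dz": 0.06, "rx": 0, "ry": 0, "rz": 0}]}}

```text
time: 15.27
tcp_pos: [0.5375, -0.1581, 0.2511]
tcp_rot: [0.379, 0.563, 0.659, -0.325]
contact_force: [0.2, -0.3, 0.1]
grip_width: 0.0724
gripper_force: 0.0
```

Call:
{"method": "carry_out", "body": {"commands": [{"claw": 0.85, "dx": 0.0053, "dy": 0.0532, "dz": 0, "rx": 0.0732, "ry": 0.0116, "rz": 0}, {"claw": 0.85, "dx": 0.0053, "dy": 0.0532, "dz": 0, "rx": 0.0732, "ry": 0.0116, "rz": 0}, {"claw": 0.85, "dx": 0.0053, "dy": 0.0532, "dz": 0, "rx": 0.0732, "ry": 0.0116, "rz": 0}, {"claw": 0.85, "dx": 0.0053, "dy": 0.0532, "dz": 0, "rx": 0.0732, "ry": 0.0116, "rz": 0}, {"claw": 0.85, "dx": 0.0053, "dy": 0.0532, "dz": 0, "rx": 0.0732, "ry": 0.0116, "rz": 0}, {"claw": 0.85, "dx": 0.0053, "dy": 0.0532, "dz": 0, "rx": 0.0732, "ry": 0.0116, "rz": 0}, {"claw": 0.85, "dx": 0.0053, "dy": 0.0532, "dz": 0, "rx": 0.0732, "ry": 0.0116, "rz": 0}, {"claw": 0.85, "dx": 0.0053, "dy": 0.0532, "dz": 0, "rx": 0.0732, "ry": 0.0116, "rz": 0}, {"claw": 0.85, "dx": 0.0053, "dy": 0.0532, "dz": 0, "rx": 0.0732, "ry": 0.0116, "rz": 0}, {"claw": 0.85, "dx": 0.0053, "dy": 0.0532, "dz": 0, "rx": 0, "ry": 0, "rz": 0.053}, {"claw": 0.85, "dx": 0.0053, "dy": 0.0532, "dz": 0, "rx": 0, "ry": 0, "rz": 0}, {"claw": 0.85, "dx": 0.0053, "dy": 0.0532, "dz": 0, "rx": 0, "ry": 0, "rz": 0}]}}

```text
time: 16.27
tcp_pos: [0.5696, 0.1608, 0.2496]
tcp_rot: [-0.002, 0.618, 0.786, -0.0]
contact_force: [0.3, 0.6, -0.2]
grip_width: 0.0725
gripper_force: 0.0
```

Run:
```python
from h import *;import cv2
st();m=r.camera_model("wrist");t=r.get_image("wrist");s=r.get_image("top")
np.savez("w6.npz",im=t,pose=m["pose"],k=[m[k] for k in("fx","fy","cx","cy")])
for z in(.154,.088):
    c=np.linalg.inv(m["pose"])@[.5705,.161,z,1];print((c[:2]/c[2]*m["fx"]+[m["cx"],m["cy"]])*1.17)
a=cv2.resize(t[:,:,::-1],(600,450));b=cv2.resize(s[100:280,180:380,::-1],(200,180));a=np.hstack([a,np.zeros((450,200,3),np.uint8)]);a[:180,600:]=b
cv2.imwrite("pics/w6.png",a)
```

```text
t 16.27 tcp [0.5696 0.1608 0.2496] hold [0.5697 0.1607 0.2683] z [-0.003  0.002 -1.   ] y [ 0.972  0.236 -0.003] J [ 0.2   0.32  1.44  0.    1.39 -0.04] F [ 0.3  0.6 -0.2] g 0.0725 0.0
[302.87877687 231.48369467]
[303.07682651 207.36040387]
```

View pics/w6.png

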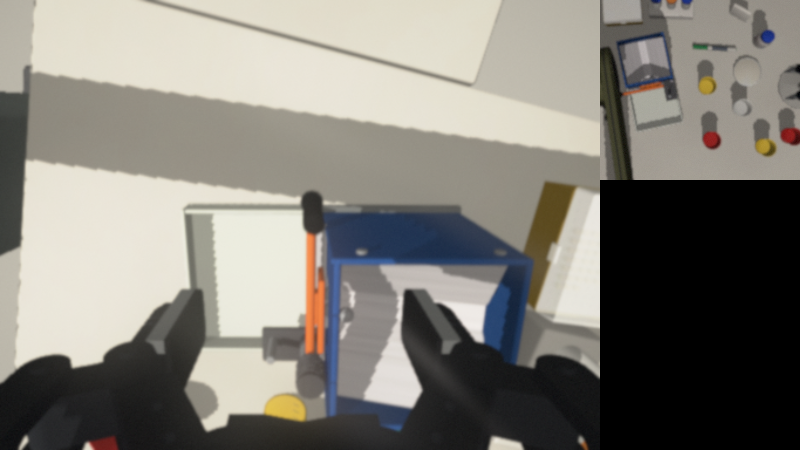

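The wrist view shows the post from (312,195) to (312,230), where I predicted x=303, so it is about 4.5 mm farther along +x at (0.574,0.162). This agrees with my triangulation. The inset shows the beaker standing at (740,107). I'll correct and descend.

Call:
{"method": "carry_out", "body": {"commands": [{"claw": 0.5, "dx": 0.0044, "dy": 0.001, "dz": -0.01, "rx": 0, "ry": 0, "rz": 0}, {"claw": 0.5, "dx": 0.0044, "dy": 0.001, "dz": -0.03, "rx": 0, "ry": 0, "rz": 0}, {"claw": 0.5, "dx": 0, "dy": 0, "dz": -0.04, "rx": 0, "ry": 0, "rz": 0}, {"claw": 0.5, "dx": 0, "dy": 0, "dz": -0.04, "rx": 0, "ry": 0, "rz": 0}, {"claw": 0.5, "dx": 0, "dy": 0, "dz": -0.04, "rx": 0, "ry": 0, "rz": 0}, {"claw": 0.5, "dx": 0, "dy": 0, "dz": -0.04, "rx": 0, "ry": 0, "rz": 0}, {"claw": 0.5, "dx": 0, "dy": 0, "dz": -0.04, "rx": 0, "ry": 0, "rz": 0}, {"claw": 0.5, "dx": 0, "dy": 0, "dz": -0.035, "rx": 0, "ry": 0, "rz": 0}, {"claw": 0.5, "dx": 0, "dy": 0, "dz": 0, "rx": 0, "ry": 0, "rz": 0}]}}

```text
time: 17.12
tcp_pos: [0.5709, 0.1602, 0.1081]
tcp_rot: [-0.004, 0.617, 0.787, -0.003]
contact_force: [-1.7, 0.1, -0.1]
grip_width: 0.0422
gripper_force: 0.0
```

Call:
{"method": "carry_out", "body": {"commands": [{"claw": 0, "dx": 0, "dy": 0, "dz": 0, "rx": 0, "ry": 0, "rz": 0}, {"claw": 0, "dx": 0, "dy": 0, "dz": 0, "rx": 0, "ry": 0, "rz": 0}, {"claw": 0, "dx": 0, "dy": 0, "dz": 0, "rx": 0, "ry": 0, "rz": 0}, {"claw": 0, "dx": 0, "dy": 0, "dz": 0, "rx": 0, "ry": 0, "rz": 0}, {"claw": 0, "dx": 0, "dy": 0, "dz": 0, "rx": 0, "ry": 0, "rz": 0}], "squeeze": 40}}

```text
time: 17.53
tcp_pos: [0.5753, 0.1618, 0.1134]
tcp_rot: [-0.001, 0.617, 0.787, 0.001]
contact_force: [1.2, -2.0, -0.3]
grip_width: 0.0128
gripper_force: 39.2
```

Run:
```python
from h import *
o,m=st()
p=o["tcp_pos"][:2];y=m[:2,1];L=.145
print("yaw from y axis",np.arctan2(y[1],y[0]))
for yaw in(.24,):
    h=p-L*np.array([-np.sin(yaw),np.cos(yaw)]);print("hinge",h)
    prev=p
    for a in np.arange(.1,1.41,.1):
        q=h+L*np.array([-np.sin(yaw+a),np.cos(yaw+a)]);print(round(a,2),((q-prev)/.5).round(4),q.round(4));prev=q
```

```text
t 17.53 tcp [0.5753 0.1618 0.1134] hold [0.5753 0.1618 0.1321] z [ 0.     0.002 -1.   ] y [0.971 0.239 0.001] J [ 0.2   0.45  1.61  0.    1.08 -0.04] F [ 1.2 -2.  -0.3] g 0.0128 39.2
yaw from y axis 0.24120637683423207
hinge [0.60981159 0.02097135]
0.1 [-0.0278 -0.0083] [0.5615 0.1577]
0.2 [-0.0268 -0.011 ] [0.5481 0.1522]
0.3 [-0.0256 -0.0136] [0.5353 0.1453]
0.4 [-0.0241 -0.0161] [0.5232 0.1373]
0.5 [-0.0224 -0.0185] [0.512 0.128]
0.6 [-0.0204 -0.0206] [0.5018 0.1178]
0.7 [-0.0182 -0.0225] [0.4927 0.1065]
0.8 [-0.0159 -0.0242] [0.4848 0.0944]
0.9 [-0.0134 -0.0257] [0.4781 0.0815]
1.0 [-0.0108 -0.0269] [0.4727 0.0681]
1.1 [-0.008  -0.0279] [0.4687 0.0541]
1.2 [-0.0052 -0.0285] [0.4661 0.0399]
1.3 [-0.0023 -0.0289] [0.4649 0.0254]
1.4 [ 0.0006 -0.029 ] [0.4652 0.0109]
```

The post is gripped. I'll swing along the arc to 1.1 rad, then check.

Call:
{"method": "carry_out", "body": {"commands": [{"claw": 0, "dx": -0.0139, "dy": -0.0042, "dz": 0, "rx": 0, "ry": 0, "rz": 0.0318}, {"claw": 0, "dx": -0.0139, "dy": -0.0042, "dz": 0, "rx": 0, "ry": 0, "rz": 0.0318}, {"claw": 0, "dx": -0.0268, "dy": -0.011, "dz": 0, "rx": 0, "ry": 0, "rz": 0.0637}, {"claw": 0, "dx": -0.0256, "dy": -0.0136, "dz": 0, "rx": 0, "ry": 0, "rz": 0.0637}, {"claw": 0, "dx": -0.0241, "dy": -0.0161, "dz": 0, "rx": 0, "ry": 0, "rz": 0.0637}, {"claw": 0, "dx": -0.0224, "dy": -0.0185, "dz": 0, "rx": 0, "ry": 0, "rz": 0.0637}, {"claw": 0, "dx": -0.0204, "dy": -0.0206, "dz": 0, "rx": 0, "ry": 0, "rz": 0.0637}, {"claw": 0, "dx": -0.0182, "dy": -0.0225, "dz": 0, "rx": 0, "ry": 0, "rz": 0.0637}, {"claw": 0, "dx": -0.0159, "dy": -0.0242, "dz": 0, "rx": 0, "ry": 0, "rz": 0.0637}, {"claw": 0, "dx": -0.0134, "dy": -0.0257, "dz": 0, "rx": 0, "ry": 0, "rz": 0.0637}, {"claw": 0, "dx": -0.0108, "dy": -0.0269, "dz": 0, "rx": 0, "ry": 0, "rz": 0.0637}, {"claw": 0, "dx": -0.008, "dy": -0.0279, "dz": 0, "rx": 0, "ry": 0, "rz": 0.0637}]}}

```text
time: 18.53
tcp_pos: [0.4706, 0.055, 0.1134]
tcp_rot: [0.002, 0.112, 0.994, 0.001]
contact_force: [7.0, 3.2, -6.5]
grip_width: 0.0128
gripper_force: 39.0
```

```bash
python3 -c "from h import *;st()"
```

```text
t 18.53 tcp [0.4706 0.055  0.1134] hold [0.4705 0.055  0.1321] z [ 0.004  0.001 -1.   ] y [0.222 0.975 0.002] J [ 0.03  0.3   1.88  0.    0.96 -1.32] F [ 7.   3.2 -6.5] g 0.0128 39.0
```

Call:
{"method": "carry_out", "body": {"commands": [{"claw": 0, "dx": 0, "dy": -0.0142, "dz": 0, "rx": 0, "ry": 0, "rz": 0.0318}, {"claw": 0, "dx": 0, "dy": -0.0142, "dz": 0, "rx": 0, "ry": 0, "rz": 0.0318}, {"claw": 0, "dx": 0, "dy": -0.0144, "dz": 0, "rx": 0, "ry": 0, "rz": 0.0318}, {"claw": 0, "dx": 0, "dy": 0, "dz": 0, "rx": 0, "ry": 0, "rz": 0}]}}

```text
time: 18.87
tcp_pos: [0.4675, 0.0336, 0.1133]
tcp_rot: [-0.001, 0.04, 0.999, 0.0]
contact_force: [-2.1, 7.0, 4.2]
grip_width: 0.0129
gripper_force: 40.2
```

Call:
{"method": "carry_out", "body": {"commands": [{"claw": 0, "dx": 0, "dy": -0.007, "dz": 0, "rx": 0, "ry": 0, "rz": 0.0159}, {"claw": 0, "dx": 0, "dy": 0, "dz": 0, "rx": 0, "ry": 0, "rz": 0}]}}

```text
time: 19.03
tcp_pos: [0.4673, 0.0307, 0.1133]
tcp_rot: [-0.001, 0.028, 1.0, 0.0]
contact_force: [-2.8, 7.2, 6.5]
grip_width: 0.0132
gripper_force: 40.3
```

Call:
{"method": "carry_out", "body": {"commands": [{"claw": 0, "dx": 0, "dy": -0.006, "dz": 0, "rx": 0, "ry": 0, "rz": 0.0139}, {"claw": 0, "dx": 0, "dy": 0, "dz": 0, "rx": 0, "ry": 0, "rz": 0}]}}

```text
time: 19.2
tcp_pos: [0.4673, 0.0289, 0.1133]
tcp_rot: [-0.001, 0.017, 1.0, 0.001]
contact_force: [-2.6, 9.4, 6.1]
grip_width: 0.0131
gripper_force: 40.4
```

Call:
{"method": "carry_out", "body": {"commands": [{"claw": 0, "dx": 0, "dy": -0.006, "dz": 0, "rx": 0, "ry": 0, "rz": 0.012}, {"claw": 0, "dx": 0, "dy": 0, "dz": 0, "rx": 0, "ry": 0, "rz": 0}]}}

```text
time: 19.37
tcp_pos: [0.4672, 0.0276, 0.1133]
tcp_rot: [-0.001, 0.009, 1.0, 0.003]
contact_force: [-2.1, 16.3, 6.2]
grip_width: 0.0129
gripper_force: 40.8
```

Call:
{"method": "carry_out", "body": {"commands": [{"claw": 0, "dx": 0, "dy": -0.006, "dz": 0, "rx": 0, "ry": 0, "rz": 0}, {"claw": 0, "dx": 0, "dy": 0, "dz": 0, "rx": 0, "ry": 0, "rz": 0}, {"claw": 0, "dx": 0, "dy": 0, "dz": 0, "rx": 0, "ry": 0, "rz": 0}]}}

```text
time: 19.62
tcp_pos: [0.4672, 0.0265, 0.1133]
tcp_rot: [-0.001, 0.009, 1.0, 0.004]
contact_force: [-2.3, 23.7, 5.6]
grip_width: 0.0131
gripper_force: 41.3
```

The force has risen to 24 N, well above the 4.5 N spring, and the chord gives about 1.28 rad, so the arm is at its stop. I'll wait a moment and look at the tray.

Call:
{"method": "carry_out", "body": {"commands": [{"claw": 0, "dx": 0, "dy": 0, "dz": 0, "rx": 0, "ry": 0, "rz": 0}, {"claw": 0, "dx": 0, "dy": 0, "dz": 0, "rx": 0, "ry": 0, "rz": 0}, {"claw": 0, "dx": 0, "dy": 0, "dz": 0, "rx": 0, "ry": 0, "rz": 0}, {"claw": 0, "dx": 0, "dy": 0, "dz": 0, "rx": 0, "ry": 0, "rz": 0}, {"claw": 0, "dx": 0, "dy": 0, "dz": 0, "rx": 0, "ry": 0, "rz": 0}, {"claw": 0, "dx": 0, "dy": 0, "dz": 0, "rx": 0, "ry": 0, "rz": 0}, {"claw": 0, "dx": 0, "dy": 0, "dz": 0, "rx": 0, "ry": 0, "rz": 0}, {"claw": 0, "dx": 0, "dy": 0, "dz": 0, "rx": 0, "ry": 0, "rz": 0}, {"claw": 0, "dx": 0, "dy": 0, "dz": 0, "rx": 0, "ry": 0, "rz": 0}, {"claw": 0, "dx": 0, "dy": 0, "dz": 0, "rx": 0, "ry": 0, "rz": 0}, {"claw": 0, "dx": 0, "dy": 0, "dz": 0, "rx": 0, "ry": 0, "rz": 0}, {"claw": 0, "dx": 0, "dy": 0, "dz": 0, "rx": 0, "ry": 0, "rz": 0}]}}

```text
time: 20.62
tcp_pos: [0.4672, 0.0265, 0.1133]
tcp_rot: [-0.001, 0.009, 1.0, 0.004]
contact_force: [-2.5, 22.2, 6.2]
grip_width: 0.0128
gripper_force: 41.2
```

Run:
```python
from h import *;import cv2
st();w=r.get_image("wrist");s=r.get_image("top");t=r.get_image("scene")
f=lambda x,a,b:cv2.resize(x[:,:,::-1],(a,b),interpolation=cv2.INTER_CUBIC)
A=np.vstack([f(s[120:240,190:350],400,300),f(t[130:250,170:330],400,300)])
B=np.vstack([f(w,400,300),np.zeros((300,400,3),np.uint8)])
cv2.imwrite("pics/w7.png",np.hstack([A,B]))
```

```text
t 20.62 tcp [0.4672 0.0265 0.1133] hold [0.4673 0.0264 0.132 ] z [-0.002  0.009 -1.   ] y [0.018 1.    0.009] J [-0.04  0.29  1.88  0.01  0.97 -1.6 ] F [-2.5 22.2  6.2] g 0.0128 41.2
```

View pics/w7.png

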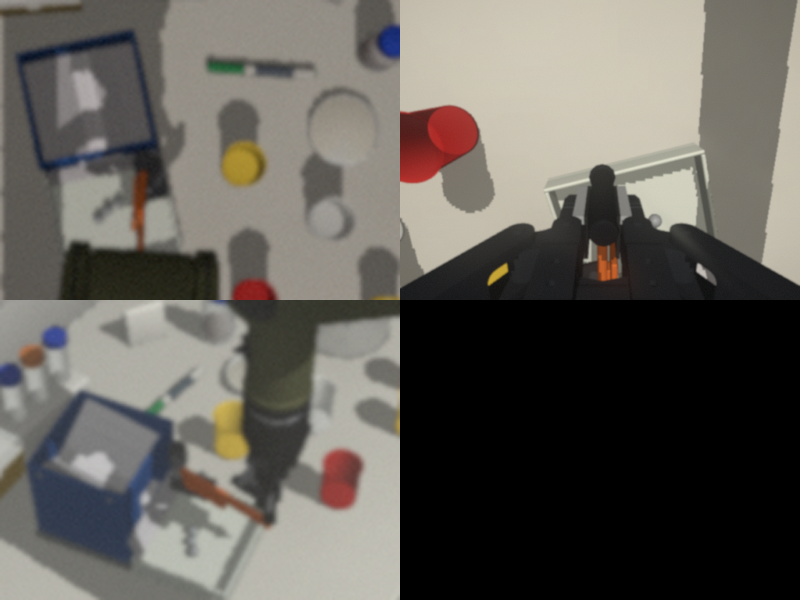

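Hopper interior looks empty and dark spots show in the tray: top (100,215), scene (190,540), and a ball in the wrist view at (655,220). I've used all my picture views, so I'll count balls numerically.

Run:
```python
import cv2
from h import *
t=cv2.cvtColor(r.get_image("scene"),cv2.COLOR_RGB2GRAY);s=cv2.cvtColor(r.get_image("top"),cv2.COLOR_RGB2GRAY)
print("scene");[print(y," ".join("%3d"%v for v in t[y,224:264])) for y in range(202,236)]
print("top");[print(y," ".join("%3d"%v for v in s[y,208:248])) for y in range(178,220)]
```

```text
scene
202  77  73  70  70  74  83  92  96  93  83  79  84  91  89  75  66  62  62  64  70  76  77  80  80  77  81  81  81  81  83  87 107 137 162 175 177 171 158 126  87
203  73  72  72  73  79  91 101 105 104  96  93  94  95  88  77  64  59  60  62  70  74  78  77  77  78  76  79  78  81  80  84  97 129 159 174 177 172 164 138 107
204  72  72  74  77  86  99 106 109 107  99  98  99  96  89  74  67  63  62  62  65  71  75  79  78  79  79  80  80  81  82  85  97 120 148 164 170 174 168 160 140
205  72  75  77  89 103 110 110 107 102  96  98  98  96  90  83  74  69  66  65  65  68  71  75  77  79  78  78  78  79  79  84  91 111 131 149 158 166 170 170 162
206  71  77  91 116 127 119 112 105  99  95  98  99  98  97  94  89  84  80  78  73  69  70  71  73  75  76  78  79  78  77  79  83  93 109 126 140 149 159 167 167
207  74  86 113 143 151 137 117 105 101  99 100 101  99 101 101  97  99  99  98  91  86  80  78  77  77  78  79  79  80  78  79  79  84  90  99 113 127 138 148 157
208  77  99 134 162 170 152 121 102 100 101 102 100 101 100 102 101 107 108 111 110 104 102 105 105 101  94  8
[... 10673 characters left out ...]
 162 160 161 158 160 159 151 127  93  84 111
216  86  88  86  86  88  88  89 111 137 137 116  96  98  99 105 109 115 124 144 157 158 160 160 161 159 160 159 161 159 162 161 161 159 160 159 151 125  93  86 108
217  88  89  90  88  89  89  86 109 132 117  83  56  53  57  63  67  72  94 126 148 154 154 153 154 152 153 152 154 154 154 156 155 157 155 154 143 120  90  78  99
218  87  88  86  88  90  91  89 107 119  98  59  37  31  26  30  35  41  66 102 125 130 129 129 131 131 130 133 134 135 137 141 144 141 139 135 125 102  72  65  85
219  88  87  90  87  87  90  89  95 101  81  47  29  26  18  25  28  29  50  77  88  89  83  84  85  88  90  91  96  97 102 108 111 106 101 100  95  77  63  58  66
```

Run:
```python
from h import *
T=[(236.8,198.7),(232.8,201.3),(229,205.3)];S=[(245,221),(244.2,225.8),(245.2,229.5)]
for a in T:print("top",onz(*ray(M["top"],*a),.011).round(4))
for b in S:print("scene",onz(*ray(M["scene"],*b),.011).round(4))
```

```text
top [0.5665 0.0565 0.011 ]
top [0.558  0.0689 0.011 ]
top [0.5451 0.0805 0.011 ]
scene [0.5666 0.0555 0.011 ]
scene [0.557  0.0722 0.011 ]
scene [0.5455 0.0818 0.011 ]
```

Run:
```python
from h import *;import cv2
m=r.camera_model("wrist");im=r.get_image("wrist");o=r.get_obs();print(o["contact_force"].round(1))
print(onz(*ray(m,326,282),.011).round(4))
for q in[(.5665,.0560,.011),(.5575,.0705,.011),(.5453,.081,.011),(.5665,.056,.004)]:
    c=np.linalg.inv(m["pose"])@[*q,1];print((c[:2]/c[2]*m["fx"]+[m["cx"],m["cy"]]).round(1))
g=cv2.cvtColor(im,cv2.COLOR_RGB2GRAY)
[print(y," ".join("%3d"%v for v in g[y,308:380:2])) for y in range(262,316,2)]
t=r.get_image("top");print([t[v,u].tolist() for u,v in((237,199),(233,201),(229,205),(240,198),(216,196),(238,194))])
```

```text
[-1.7 21.8  6.3]
[0.5403 0.0797 0.011 ]
[295.8 311.3]
[313.9 301.3]
[327.4 287.6]
[294.9 306.3]
262 105 190 203 202 202 202 202 201 203 203 203 204 205 203 204 205 206 205 206 205 206 206 206 205 205 205 205 204 205 205 204 205 204 205 205 204
264  83 176 202 202 202 202 202 201 202 203 205 205 203 204 204 206 205 205 204 205 206 205 204 205 206 205 204 205 204 205 206 205 205 204 205 203
266  69 147 201 203 202 202 202 202 202 202 203 202 204 203 204 205 205 205 205 207 204 204 204 206 205 204 203 207 205 205 203 205 205 205 205 199
268  54 108 190 203 203 202 203 203 203 202 200 203 203 203 201 204 204 204 204 205 206 204 205 204 205 205 204 205 206 205 205 205 205 204 205 198
270  50  81 176 202 204 203 202 202 202 202 201 201 201 202 203 203 204 204 204 205 205 205 203 205 205 204 204 204 205 205 205 204 204 205 202 198
272  49  63 150 201 202 202 203 198 196 195 196 201 200 202 201 203 203 203 203 205 203 204 204 205 205 205 205 204 204 204 205 204 205 205 204 200
274  48  54 124 195 201 203 191 158 146 146 157 180 196 200 199 201 201 202 202 204 204 204 205 204 205 206 204 205 
[... 2382 characters left out ...]
5  50  48  44  43
308  40  38  39  38  40  37  41  42  42  41  40  42  40  40  37  42  43  40  37  36  37  41  45  44  50  50  53  56  59  56  58  54  52  50  48  44
310  36  33  35  37  37  37  37  36  37  38  40  38  37  38  40  39  40  40  39  39  37  37  42  41  46  46  50  54  56  56  56  57  54  50  49  47
312  34  36  34  35  38  35  36  33  36  33  36  37  36  35  37  39  42  40  40  39  39  40  40  39  44  45  46  49  49  53  53  56  56  53  48  48
314  37  35  38  37  39  38  39  37  39  39  37  39  38  40  38  42  38  39  38  40  38  40  38  39  39  42  42  45  48  46  50  52  54  53  51  50
[[88, 87, 87], [88, 88, 84], [90, 89, 86], [98, 96, 92], [159, 159, 150], [123, 121, 115]]
```

The wrist view confirms a real ball at the third blob. All three blobs lie ball-wide apart on the tray floor, in both the top and scene views. The arm is held at the stop, so I'm handing in.

```bash
python3 -c "
from bench import r
print(r.sign_off())"
```

```text
the job is handed in; nothing more can be done
None
```

I handed the job in at about 21 s, with the emptied beaker stood back upright, all three balls in the tray by my image measurements (one confirmed close up), and the gate arm still gripped and pressed against its stop.

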